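# Move the card terminal from its charging dock to the pay stand

## Robot

A 7-joint arm with a two-finger parallel gripper is mounted at the origin on the work surface. World frame = base frame: x ahead of the robot, y to its left, z up, the work surface at z = 0. Lengths are in m, angles in rad, forces in N, time in s.
With the tool pointing down it reaches from about 0.4 to 0.85 m from the base axis. Payload 4.5 kg.
Tool frame: the origin (TCP) lies on the centre line of the jaws, within the pads' length; the fingertips stand 25 mm ahead of it and the grasp point (between the pads) lies 6 mm ahead of it; z points along the fingers, y is the direction in which the jaws open and shut (so a half turn about z gives the same grasp; the last joint's range is limited). The gripper opens to 88 mm and grips with 3 to 60 N. Pads are 18 mm wide; open, the fingers measure 123 mm over their backs; the gripper's body (75 mm by 187 mm) begins 45 mm behind the grasp point.
Start: joints at [1.17, 0.689, -0.195, 1.565, 0.157, 0.902, -0.215], TCP at [0.263, -0.567, 0.264] pointing down, gripper open.
Joint ranges: [-3.01, 3.01], [-0.46, 2.08], [-1.47, 1.51], [0.13, 2.56], [-1, 4.14], [0.04, 2.09], [-2.66, 2.66]. Speed limits (rad/s): [2.57, 2.57, 3.14, 3.14, 3.14, 3.14, 3.14].

## Interface

Orientations are given as a unit quaternion [x, y, z, w].
In Python, from plant import r, eyes gives the robot as it stands.
- The arm moves only by the tool servo_tool, never from a script. Its argument "deltas" is a list of rows, each an object of numbers: "dx", "dy", "dz": the shift along the tool's x, y, z in units of 60 mm (1.0 is 60 mm); "ax", "ay", "az": the turn, a rotation vector about the tool's x, y, z in units of 6 degrees (1.0 is 6 degrees); "hand": the finger opening in mm, from 0 to 88.1. A call has 1 to 10 rows; each row is the pose to reach, as a shift and turn from the pose commanded when the call began, along the tool's axes at that moment; what a row does not reach only later rows make up. A row lasts 1/8 s, in which the tool goes at most 62.5 mm and 10.7 degrees, less where a joint would pass 70% of its speed; a pose out of reach is approached as far as the arm can. A call with a gripper value outside its range is refused whole. The fingers move at their own pace and stop on an object; "newtons" is the grip in N (left out, the last holds). Time passes only in rows, so rows that repeat a pose let the fingers close. It gives the time, the measured TCP pose, the force and the opening at its end, in the units of the state.
- r.get_state(): the state, without advancing time (a new reading comes with each control period).
- eyes.snapshot(name): name is "scene" or "top" or "wrist"; returns (picture, depth): 384x512x3 uint8, red, green, blue; 384x512 float32, m along the optical axis (not along the pixel's ray), 0 where there is no reading.
- eyes.camera_model(name): a dict with "fx", "fy", "cx", "cy" (pixels), "pose" (4x4, takes a point from camera to world coordinates). Camera axes: x right, y up, looking along -z (the intrinsics and any distortion apply to the point x, -y, -z); pixel columns grow to the right and rows downward; lengths in m; the calibration is good to about 2 mm. A picture is of the moment at which its call begins: read the wrist's pose just before it. camera_model takes no time and is no camera call; for the wrist camera it gives the pose at the moment of the call.
- r.finish_job(): hands the job in, once; it reports no verdict.
The state is a dict: "clock": time; "q": joint angles; "qd": joint speeds; "joint_torque": joint torques, N m; "tool_pos": TCP position; "eef_rot": TCP orientation; "contact_force": force on the tool from outside, world axes, zero at the start; "moment": the same for the moment, N m; "opening": opening from 0.0 (shut) to 1.0 (fully open).
Only numpy, scipy, OpenCV 4.12 (cv2) and the standard library are available. Lean on these libraries where they do the work, as an engineer would, in place of code of your own. Each camera call takes 0.05 s, during which the arm holds its last target.

## Task

The card terminal has finished charging: press the orange catch of its charging dock so that the terminal springs free, draw it up and off the dock's rail, and slide it down the rail of the pay stand until the stand's own orange catch clicks up behind it. Leave it locked fully home there, let go of it, and do not shove the other things on the counter about.

Things in the scene. Friction and masses are not known exactly. Their poses are not given: they have to be found in the camera images.
- terminal: Dark hand-held card terminal, blue screen and keypad, 160 x 64 x 26 mm, 0.2-0.45 kg, locked on the dock at the start. Origin on the underside of the slide plate on its back, midway along the body; +x to its top (screen) end, y across, +z out of the screen. The body fills x -80..80, y -32..32, z 12..38 mm; grip it by its flat long sides.
- terminal_plate (a point): Middle of the low end, on the underside, of the terminal's aluminium slide plate, at x = -66 mm of the terminal. The plate is 44 mm wide and 5 mm thick, x -66..-7, z 0..5 mm of the terminal (its first 8 mm only 36 mm wide), on a neck 28 mm wide under the body.
- dock_head: Sloping slide mount of the black charging dock, 60 mm wide, tilted 25 degrees. +x runs up the rail, +z out of the bed; origin on the bed. A terminal that is home has the very pose of this frame. The head is fixed to the dock.
- pay_head: The same mount on the grey pay stand (round foot, pole), tilted 35 degrees, empty at the start; same frame and measures. To lock the terminal, lay it parallel on the bed 60-70 mm up the rail, over the catch's ridge (which gives way), push it down to some 2-3 mm below home (10-14 N): the catch springs up behind its top end; let go, the ejector holds it against the catch.
- dock_mouth (a point): Upper end of the dock's rail lips, on the bed midline, at x = -16 mm of dock_head. The rail: side walls 48 mm apart, 10 mm high, x -70..-12; two lips above the plate 34 mm apart, z 7..10, x -70..-16; guides flare out from x = -12 to +8 mm; low rests under the body at x 40..76, 50 mm apart, z up to 11.5. The terminal must be drawn up at least 54 mm from home before it can be lifted off along +z.
- pay_mouth (a point): The same point and rail on the pay stand: the terminal's plate must be laid on the bed above this point and then slid down under the lips.
- dock_foot (a point): Upper face of the foot stop at the rail's low end, at x = -85, z = 19 mm of dock_head. A terminal can go 5 mm below home before it meets the stop.
- pay_foot (a point): The same point on the pay stand.
- dock_pad (a point): Top centre of the ribbed orange thumb pad of the dock's catch, 30 (along the rail) x 34 mm, at x = 119, z = 9 mm of dock_head; pressed along -z. The catch also has a 24 mm wide ridge whose steep face at x = 80 mm stands behind the terminal's top end, 5 mm above the body's underside, with a ramp on the upper side.
- pay_pad (a point): The same point on the catch of the pay stand, of the same form.
- dock_catch (a joint): Travel of the dock's catch along -z of dock_head: 0 = up (locking), 0.008 m = fully pressed; spring 3 N at 0, 5.4 N at 0.008. The terminal is free from 0.005 on.
- pay_catch (a joint): The same for the catch of the pay stand.
- dock_ejector (a joint): White spring block at the low end of the dock's rail that pushes the terminal's plate up the rail: 0 = out, 0.016 m = terminal home; 6.5 N at 0, 9 N at 0.016. When the catch is pressed it moves the terminal about 16 mm up, onto the catch's ridge, which then cannot lock again by itself.
- pay_ejector (a joint): The same on the pay stand; out (0) at the start.
- bar_carton: Green open carton of bars, 130 x 100 x 55 mm; loose, to be left alone. Origin at the centre of its underside.
- bucket: Pale teal little bucket, 90 mm wide, 85 mm high; loose, to be left alone. Origin at the centre of its underside.
- sweet_jar: Sweet jar with a red lid, 84 mm wide, 130 mm high; loose, to be left alone. Origin at the centre of its underside.
- counter_bell: Steel counter bell on a black foot, 80 mm wide, 55 mm high; loose, to be left alone. Origin at the centre of its underside.
- receipt_roll: White receipt roll standing on end, 58 mm wide, 57 mm high; loose, to be left alone. Origin at the centre of its underside.
- flower_vase: Glass vase of flowers, 120 mm wide, about 220 mm high; loose, to be left alone. Origin at the centre of its underside.
- pen_pot: Blue pen pot, 72 mm wide, 90 mm high, with pens up to 145 mm; loose, to be left alone. Origin at the centre of its underside.
Things that resemble listed ones, but are neither listed nor needed, are in the scene too. Of the things that look like the terminal, the largest one is meant.

How it is judged:
On the way, in this order (a step that is already met when the one before it is completed fails the run):
1. the dock's catch is pressed and the terminal springs free up the rail (value of joint dock_catch above 0.001 m and x of terminal in the frame of dock_head above 0.008 m), for 0.05 s.
2. the terminal is clear of the dock, whose catch is up again (distance between terminal and dock_head above 0.12 m and value of joint dock_catch below 0.002 m), for 0.1 s.
At the end, for the whole second after the job is handed in: The terminal lies home on the pay stand's rail (within 4 mm along the rail, 5 mm across and off the bed, 0.06 rad), held by the stand's catch, which is up again (under 2 mm), as is the dock's; it is at rest and let go (x of terminal in the frame of pay_head between -0.004 and 0.004 m and y of terminal in the frame of pay_head between -0.005 and 0.005 m and z of terminal in the frame of pay_head between -0.005 and 0.005 m and angle between the x axis of terminal and the x axis of pay_head, either way round below 0.06 rad and angle between the z axis of terminal and the z axis of pay_head, either way round below 0.06 rad and value of joint each of pay_catch, dock_catch below 0.002 m and linear speed of terminal below 0.02 m/s); the robot touches nothing.
It fails at once if one of the seven loose bystanders is pushed more than 30 mm or knocked over (distance of any of bar_carton, bucket, sweet_jar, counter_bell, receipt_roll, flower_vase, pen_pot from where it was at the start of the episode above 0.03 m or angle between any of bar_carton, bucket, sweet_jar, counter_bell, receipt_roll, flower_vase, pen_pot's own z axis and vertical above 0.4 rad).
It also fails if it takes over 48 s, if anything falls off the work surface, if the arm or the gripper's body presses on something with over 40 N, if the wrist force passes 120 N, or if a joint passes its speed limit or range.

## Working session

There is one attempt and no reset: what is moved stays moved. The work goes in short steps, Python scripts to look and compute and a tool call to move; the robot and the scene stay as the last step left them, time stands still between calls to the robot, and variables do not carry over. Pictures are saved under pics/ and viewed, and the job is handed in when it is done.

Besides the shell and the picture viewer there is one more tool, called after ">>>" as name(argument=value, ...), one argument or row to a line, values as JSON. servo_tool: Moves the arm, as the interface text tells. Its arguments: {"type":"object","properties":{"deltas":{"type":"array","items":{"type":"object","properties":{"dx":{"type":"number"},"dy":{"type":"number"},"dz":{"type":"number"},"ax":{"type":"number"},"ay":{"type":"number"},"az":{"type":"number"},"hand":{"type":"number"}}}},"newtons":{"type":"number"}},"required":["deltas"]}

```bash
ls -la; mkdir -p pics
cat > h.py <<'E'
import numpy as np, cv2, pickle
from plant import r, eyes
from scipy.spatial.transform import Rotation as R
def snap(n,tag):
    st=r.get_state(); m=eyes.camera_model(n); p,d=eyes.snapshot(n)
    pickle.dump((p,d,m,st),open(f'{tag}.pkl','wb'))
    cv2.imwrite(f'pics/{tag}.png',cv2.cvtColor(p,cv2.COLOR_RGB2BGR))
    return p,d,m,st
def load(tag): return pickle.load(open(f'{tag}.pkl','rb'))
def pts(d,m):
    v,u=np.mgrid[:d.shape[0],:d.shape[1]]
    X=(u-m['cx'])/m['fx']*d; Y=-(v-m['cy'])/m['fy']*d
    P=np.stack([X,Y,-d,np.ones_like(d)],-1)@np.array(m['pose']).T
    return P[...,:3]
def proj(P,m):
    c=(np.linalg.inv(m['pose'])@np.append(P,1))
    return m['cx']+m['fx']*c[0]/-c[2], m['cy']+m['fy']*c[1]/c[2]
E
python3 - <<'E'
from h import *
for n in ['scene','top','wrist']:
    p,d,m,st=snap(n,n+'0'); print(n,{k:(np.round(v,3).tolist() if k=='pose' else v) for k,v in m.items()})
print(r.get_state())
E
```

```text
total 12
drwxr-xr-x  3 agent agent 4096 Dec  7 15:32 .
drwxr-xr-x 23 root  root  4096 Dec  7 15:32 ..
drwxr-xr-x  2 agent agent 4096 Dec  7 15:32 pics
scene {'fx': 377.01464328768077, 'fy': 377.01464328768077, 'cx': 260.21652033328655, 'cy': 195.1194717736949, 'pose': [[0.215, -0.58, 0.786, 1.443], [0.977, 0.113, -0.183, -0.242], [0.018, 0.807, 0.591, 0.756], [0.0, 0.0, 0.0, 1.0]]}
top {'fx': 414.64779944331434, 'fy': 414.64779944331434, 'cx': 253.714580082872, 'cy': 186.99511765970402, 'pose': [[0.016, 0.995, -0.101, 0.445], [-1.0, 0.017, 0.01, -0.022], [0.012, 0.101, 0.995, 1.567], [0.0, 0.0, 0.0, 1.0]]}
wrist {'fx': 343.0405406952159, 'fy': 343.0405406952159, 'cx': 255.46473271864855, 'cy': 188.8304859445217, 'pose': [[0.421, 0.871, 0.252, 0.328], [-0.907, 0.404, 0.117, -0.537], [0.0, -0.278, 0.961, 0.385], [0.0, 0.0, 0.0, 1.0]]}
{'clock': 0.15, 'q': array([ 1.16977393,  0.68976979, -0.19457214,  1.56608626,  0.15734082,
        0.90250141, -0.21510064]), 'qd': array([ 0.0009165 , -0.00261814, -0.00061265, -0.00155819,  0.00118909,
        0.00055293, -0.00046445]), 'joint_torque': array([-2.87505412e-03, -5.27865314e+01, -1.26859412e+00, -1.53584862e+01,
       -5.24164585e-02,  3.99111217e-03,  1.12205983e-04]), 'tool_pos': array([ 0.26307957, -0.5664516 ,  0.26311386]), 'eef_rot': array([ 9.76445716e-01,  2.15762128e-01, -1.98951679e-04, -6.54410506e-04]), 'contact_force': array([-0.69165903,  0.2164619 ,  0.09048141]), 'moment': array([-0.04880949,  0.0189582 ,  0.02847008]), 'opening': 1.0038263946703592}
```

View pics/scene0.png

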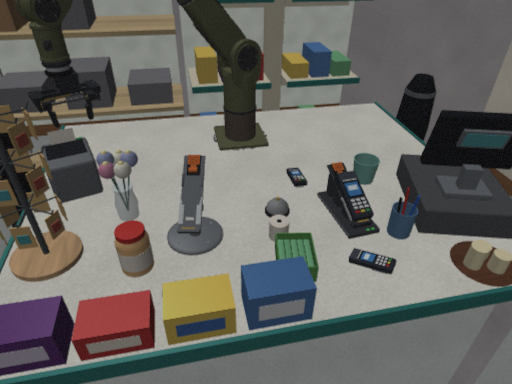

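View pics/top0.png

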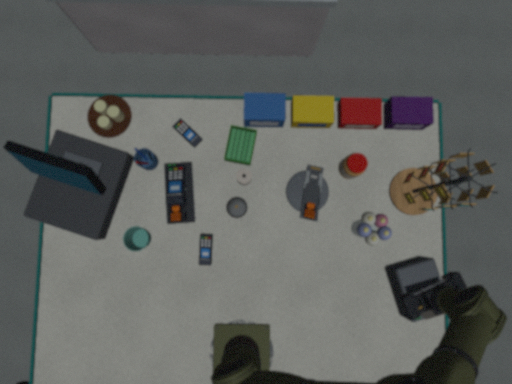

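View pics/wrist0.png

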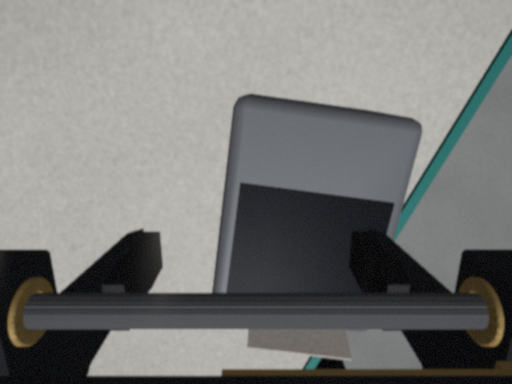

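Run:
```python
from h import *
for tag,boxes in [('scene0',[(300,140,400,250),(150,140,250,250)]),('top0',[(145,150,215,270),(270,140,400,270)])]:
    p,d,m,st=load(tag)
    for i,(a,b,c,e) in enumerate(boxes):
        s=min(800/(c-a),600/(e-b)); s=int(s)
        cv2.imwrite(f'pics/{tag}_c{i}.png',cv2.cvtColor(cv2.resize(p[b:e,a:c],None,fx=s,fy=s,interpolation=cv2.INTER_CUBIC),cv2.COLOR_RGB2BGR)); print(tag,i,s)
    P=pts(d,m)
    hsv=cv2.cvtColor(p,cv2.COLOR_RGB2HSV)
    o=((hsv[...,0]<14)&(hsv[...,1]>190)&(hsv[...,2]>100)).astype(np.uint8)
    n,l,s_,c_=cv2.connectedComponentsWithStats(o)
    for k in range(1,n):
        if s_[k,4]>15: print(tag,'orange',c_[k],s_[k],np.median(P[l==k],0).round(4))
```

```text
scene0 0 5
scene0 1 5
top0 0 5
top0 1 4
top0 orange [361.03267974 109.53921569] [342  99  38  25 306] [ 0.8931 -0.4339  0.0742]
top0 orange [362.5   102.375] [360 100   7   7  16] [ 0.9203 -0.4336  0.0741]
top0 orange [346.27027027 118.91891892] [343 114  10   9  37] [ 0.855  -0.373   0.0739]
top0 orange [355.9375 118.9375] [352 117   8   5  16] [ 0.8563 -0.4097  0.0721]
top0 orange [356.25821596 163.14084507] [348 155  18  18 213] [ 0.6826 -0.3945  0.1289]
top0 orange [310.23333333 206.        ] [307 203   7   7  30] [ 0.5249 -0.2234  0.1918]
top0 orange [175.36363636 213.52727273] [172 206   7  14  55] [0.4932 0.2348 0.1202]
```

View pics/scene0_c0.png

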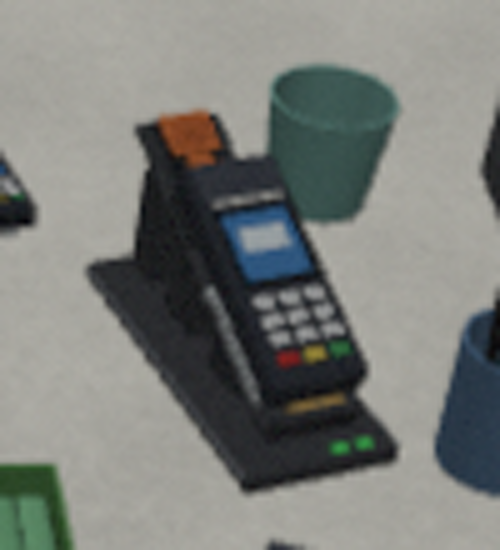

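View pics/scene0_c1.png

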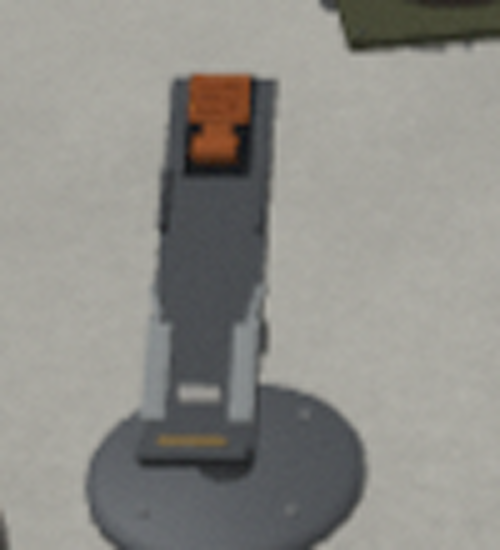

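View pics/top0_c0.png

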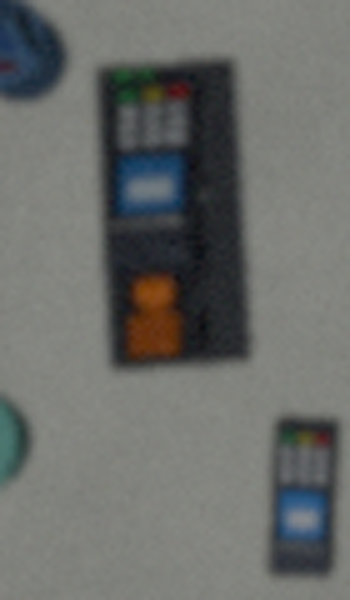

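View pics/top0_c1.png

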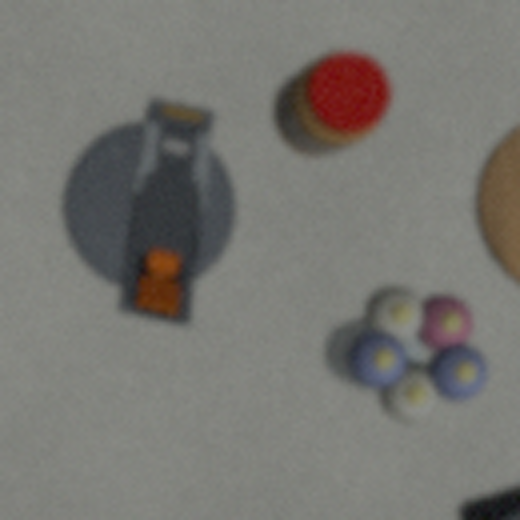

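Run:
```python
from h import *
# scene: points on terminal face (polygon from crop/5+offset), pay bed
p,d,m,st=load('scene0'); P=pts(d,m)
def poly(pl,off,s):
    k=np.zeros(d.shape,np.uint8); cv2.fillPoly(k,[ (np.array(pl)/s+off).round().astype(np.int32)],1); return k>0
def plane(Q):
    for i in range(3):
        c=np.median(Q,0) if i==0 else Q.mean(0); U,S,V=np.linalg.svd(Q-Q.mean(0),full_matrices=False); n=V[2]*np.sign(V[2,2]); e=(Q-Q.mean(0))@n; Q=Q[abs(e)<2.5*e.std()+1e-4]
    return Q.mean(0),n,e.std(),len(Q)
for nm,pl,off in [('term face',[(205,170),(260,165),(350,365),(270,390)],(300,140)),('dock pad',[(170,120),(210,118),(220,142),(182,150)],(300,140)),
 ('pay bed',[(175,190),(255,190),(225,370),(180,370)],(150,140)),('pay pad',[(195,80),(245,80),(243,118),(195,118)],(150,140))]:
    Q=P[poly(pl,off,5)]; c,n,s,k=plane(Q)
    print(nm,c.round(4),n.round(3),'tilt',np.degrees(np.arccos(n[2])).round(1),'yaw',np.degrees(np.arctan2(-n[1],-n[0])).round(1),s.round(4),k)
```

```text
term face [0.6193 0.2402 0.0935] [0.18  0.873 0.453] tilt 63.1 yaw -101.6 0.0124 670
dock pad [0.507  0.2293 0.1289] [-0.45   0.247  0.858] tilt 30.9 yaw -28.7 0.0055 56
pay bed [ 0.5823 -0.2353  0.1394] [-0.106 -0.982  0.156] tilt 81.0 yaw 83.8 0.011 497
pay pad [ 0.5066 -0.2181  0.2024] [ 0.534 -0.123  0.837] tilt 33.2 yaw 167.0 0.0019 98
```

>>> servo_tool(
  deltas=[
    {"dz": -1},
    {"dz": -2},
    {"dx": 7.8, "dy": -2.4, "dz": -2},
    {"dx": 7.8, "dy": -2.4, "dz": -2},
    {"dx": 7.8, "dy": -2.4, "dz": -2},
    {"dx": 7.8, "dy": -2.4, "dz": -2},
    {"dx": 7.8, "dy": -2.4, "dz": -2},
    {"dx": 7.8, "dy": -2.4, "dz": -2},
    {"dx": 7.8, "dy": -2.4, "dz": -2},
    {"dx": 7.8, "dy": -2.4, "dz": -2},
  ],
)

```text
schema error: expected keys dx, dy, dz, ax, ay, az, hand
```

>>> servo_tool(
  deltas=[
    {"dx": 0, "dy": 0, "dz": -1, "ax": 0, "ay": 0, "az": 0, "hand": 88},
    {"dx": 0, "dy": 0, "dz": -2, "ax": 0, "ay": 0, "az": 0, "hand": 88},
    {"dx": 7.8, "dy": -2.4, "dz": -2, "ax": 0, "ay": 0, "az": 0, "hand": 88},
    {"dx": 7.8, "dy": -2.4, "dz": -2, "ax": 0, "ay": 0, "az": 0, "hand": 88},
    {"dx": 7.8, "dy": -2.4, "dz": -2, "ax": 0, "ay": 0, "az": 0, "hand": 88},
    {"dx": 7.8, "dy": -2.4, "dz": -2, "ax": 0, "ay": 0, "az": 0, "hand": 88},
    {"dx": 7.8, "dy": -2.4, "dz": -2, "ax": 0, "ay": 0, "az": 0, "hand": 88},
    {"dx": 7.8, "dy": -2.4, "dz": -2, "ax": 0, "ay": 0, "az": 0, "hand": 88},
    {"dx": 7.8, "dy": -2.4, "dz": -2, "ax": 0, "ay": 0, "az": 0, "hand": 88},
    {"dx": 7.8, "dy": -2.4, "dz": -2, "ax": 0, "ay": 0, "az": 0, "hand": 88},
  ],
)

```text
clock: 1.4
tool_pos: [0.6286, -0.2367, 0.3833]
eef_rot: [0.976, 0.217, -0.0, -0.0]
contact_force: [0.4, -0.5, 0.3]
opening: 0.999
```

```bash
cat >> h.py <<'E'
def head(o,yaw,tilt):
    """yaw deg of up-rail horizontal direction"""
    a,t=np.radians([yaw,tilt]); c=np.array([np.cos(a),np.sin(a),0])
    x=c*np.cos(t)+[0,0,np.sin(t)]; z=-c*np.sin(t)+[0,0,np.cos(t)]
    T=np.eye(4); T[:3,:3]=np.stack([x,np.cross(z,x),z],1); T[:3,3]=o; return T
TH=np.diag([-1,1,-1.])  # tool axes in head axes: x_t=-x_h,y_t=y_h,z_t=-z_h
def deltas(T,pH,extra=None,st=None):
    """TCP at head coords pH (m), tool aligned with head -> deltas"""
    st=st or r.get_state(); Rt=R.from_quat(st['eef_rot']).as_matrix()
    tp=(T@np.append(pH,1))[:3]; Rg=T[:3,:3]@TH
    if extra is not None: Rg=Rg@R.from_rotvec(extra).as_matrix()
    d=Rt.T@(tp-st['tool_pos'])/.06; a=np.degrees(R.from_matrix(Rt.T@Rg).as_rotvec())/6
    print('target',tp.round(4),'d',d.round(3),'a',a.round(3))
def inhead(T,st=None):
    st=st or r.get_state(); Rt=R.from_quat(st['eef_rot']).as_matrix()
    print('tcp in head',((np.linalg.inv(T)@np.append(st['tool_pos'],1))[:3]*1000).round(1),'rot err deg',np.degrees(R.from_matrix((T[:3,:3]@TH).T@Rt).as_rotvec()).round(2))
E
python3 - <<'E'
from h import *
snap('wrist','w1')
deltas(head([.601,-.236,.122],170,35),[.105,0,.2])
E
```

```text
target [ 0.6293 -0.241   0.3461] d [-0.162  0.163  0.607] a [ 1.74  -5.69   5.765]
```

View pics/w1.png

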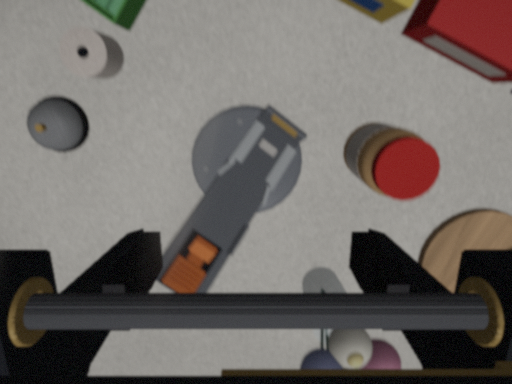

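The picture shows the pay stand whole: gold foot mark at (285,125), orange catch at (190,265), jar at (400,170) and vase at (340,330). Next I square the tool up with its head.

>>> servo_tool(
  deltas=[
    {"dx": 0, "dy": 0, "dz": 0, "ax": 0.9, "ay": -2.8, "az": 2.9, "hand": 88},
    {"dx": -0.2, "dy": 0.2, "dz": 0.5, "ax": 1.7, "ay": -5.7, "az": 5.8, "hand": 88},
    {"dx": -0.2, "dy": 0.2, "dz": 0.5, "ax": 1.7, "ay": -5.7, "az": 5.8, "hand": 88},
    {"dx": -0.2, "dy": 0.2, "dz": 0.5, "ax": 1.7, "ay": -5.7, "az": 5.8, "hand": 88},
    {"dx": -0.2, "dy": 0.2, "dz": 0.5, "ax": 1.7, "ay": -5.7, "az": 5.8, "hand": 88},
    {"dx": -0.2, "dy": 0.2, "dz": 0.5, "ax": 1.7, "ay": -5.7, "az": 5.8, "hand": 88},
  ],
)

```text
clock: 2.2
tool_pos: [0.617, -0.2544, 0.3489]
eef_rot: [0.949, -0.093, -0.301, -0.02]
contact_force: [-0.5, -0.1, 0.5]
opening: 0.999
```

Run:
```python
from h import *
snap('wrist','w2')
inhead(head([.601,-.236,.122],170,35)); print(r.get_state()['q'].round(2),r.get_state()['clock'])
```

```text
tcp in head [114.7  14.8 197.1] rot err deg [-0.34 -0.06  1.2 ]
[ 0.21  1.08  0.33  0.6  -0.14  2.09 -1.33] 2.25
```

View pics/w2.png

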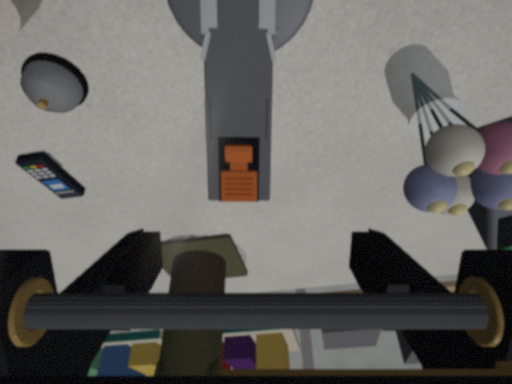

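```bash
cat > kin.py <<'E'
import numpy as np, itertools
from scipy.spatial.transform import Rotation as R
from scipy.optimize import least_squares
LO=np.array([-3.01,-.46,-1.47,.13,-1,.04,-2.66]);HI=np.array([3.01,2.08,1.51,2.56,4.14,2.09,2.66])
def fk(q,L,s,off):
    h,a,b,c=L; M=np.eye(3);p=np.array([0,0,h])
    q=np.array(s)*q+off
    ax='zyzyzyz'
    for i in range(7):
        M=M@R.from_euler(ax[i],q[i]).as_matrix()
        if i==2: p=p+M[:,2]*a
        if i==4: p=p+M[:,2]*b
        if i==6: p=p+M[:,2]*c
    return p,M
E
python3 - <<'E'
from h import *; from kin import *
S=[load(t)[3] for t in ['wrist0','w1','w2']]
best=[]
for s in itertools.product([1,-1],repeat=4):
    sg=[s[0],1,s[1],1,s[2],1,s[3]]
    for o7 in [0,np.pi/2,np.pi,-np.pi/2]:
     for o1 in [0]:
        off=np.zeros(7);off[6]=o7
        def f(x):
            e=[]
            o=off.copy(); 
            for t in S:
                p,M=fk(t['q'],x,sg,o); e+=list(p-t['tool_pos'])+list(.3*(R.from_matrix(M).inv()*R.from_quat(t['eef_rot'])).as_rotvec())
            return e
        sol=least_squares(f,[.34,.4,.4,.2]); best.append((sol.cost,sg,o7,sol.x.round(4)))
best.sort(key=lambda t:t[0])
for b in best[:4]: print(b)
E
```

```text
(np.float64(0.0030262759137065186), [-1, 1, -1, 1, -1, 1, -1], 1.5707963267948966, array([0.3603, 0.5884, 0.3332, 0.3371]))
(np.float64(0.02071224107320402), [-1, 1, -1, 1, 1, 1, -1], 1.5707963267948966, array([0.2085, 0.5228, 0.337 , 0.1331]))
(np.float64(0.05135173792542615), [-1, 1, 1, 1, 1, 1, -1], 1.5707963267948966, array([0.2583, 0.7255, 0.2214, 0.3671]))
(np.float64(0.06658808950971154), [-1, 1, 1, 1, -1, 1, -1], 1.5707963267948966, array([ 0.0589,  0.4339,  0.3345, -0.1006]))
```

```bash
cat > kin.py <<'E'
import numpy as np, itertools
from scipy.spatial.transform import Rotation as R
from scipy.optimize import least_squares
LO=np.array([-3.01,-.46,-1.47,.13,-1,.04,-2.66]);HI=np.array([3.01,2.08,1.51,2.56,4.14,2.09,2.66])
SG=np.array([-1,1,-1,1,-1,1,-1.]);
def fk(q,L):
    h,a,b,c,e1,e2,e3=L; M=np.eye(3);p=np.array([0,0,h])
    q=SG*q; q[6]+=np.pi/2
    for i in range(7):
        M=M@R.from_euler('zyzyzyz'[i],q[i]).as_matrix()
        if i==2: p=p+M@[e1,0,a]
        if i==3: p=p+M@[e2,0,0]
        if i==4: p=p+M@[0,0,b]
        if i==5: p=p+M@[e3,0,0]
        if i==6: p=p+M@[0,0,c]
    return p,M
E
python3 - <<'E'
from h import *; from kin import *
S=[load(t)[3] for t in ['wrist0','w1','w2']]
for o in S:print(o['q'].round(3))
def f(x):
    e=[]
    for t in S:
        p,M=fk(t['q'],x); e+=list(p-t['tool_pos'])+list(.3*(R.from_matrix(M).inv()*R.from_quat(t['eef_rot'])).as_rotvec())
    return e
sol=least_squares(f,[.34,.4,.4,.2,0,0,0]); print(sol.cost,sol.x.round(4)); print((np.array(f(sol.x)).reshape(3,6)*1000).round(1))
E
```

```text
[ 1.17   0.69  -0.195  1.566  0.157  0.903 -0.215]
[ 0.395  0.66  -0.213  1.231  0.136  1.265 -0.95 ]
[ 0.215  1.078  0.336  0.596 -0.139  2.09  -1.328]
0.0004868493021532714 [0.4228 0.9798 0.2471 0.4381 0.4088 0.0754 0.4612]
[[ -6.8  -4.2  11.2  -0.   -0.    0. ]
 [  8.2  19.7 -15.1  -0.   -0.    0. ]
 [  2.7   8.9   3.9  -0.    0.   -0. ]]
```

Run:
```python
from h import *
for t,bx in [('w1',(150,90,320,300)),('w2',(180,0,300,210))]:
    p,d,m,st=load(t); a,b,c,e=bx; s=int(min(800/(c-a),600/(e-b)))
    cv2.imwrite(f'pics/{t}_c.png',cv2.cvtColor(cv2.resize(p[b:e,a:c],None,fx=s,fy=s,interpolation=cv2.INTER_CUBIC),cv2.COLOR_RGB2BGR)); print(t,s)
```

```text
w1 2
w2 2
```

View pics/w1_c.png

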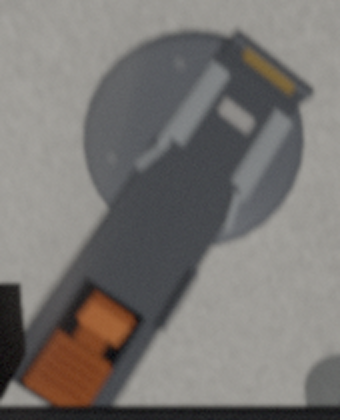

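View pics/w2_c.png

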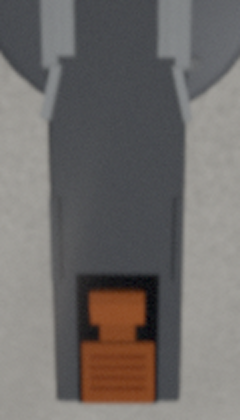

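```bash
cat >> h.py <<'E'
def ray(u,v,m):
    M=np.array(m['pose']); dd=M[:3,:3]@np.array([(u-m['cx'])/m['fx'],-(v-m['cy'])/m['fy'],-1]); return M[:3,3],dd/np.linalg.norm(dd)
def tri(obs):
    A=np.zeros((3,3));b=np.zeros(3);rr=[]
    for u,v,m in obs:
        o,dd=ray(u,v,m);Q=np.eye(3)-np.outer(dd,dd);A+=Q;b+=Q@o;rr.append((o,Q))
    X=np.linalg.solve(A,b); return X,[1000*np.linalg.norm(Q@(X-o)) for o,Q in rr]
E
python3 - <<'E'
from h import *
m1=load('w1')[2];m2=load('w2')[2]
F={'lipL':[(187,146),(74,57)],'lipR':[(235,183),(158,57)],'padL':[(57,333),(82,340)],'padR':[(113,367),(155,340)],'ridgeUL':[(96,290),(89,291)],'ridgeUR':[(139,319),(146,291)]}
X={}
for k,(a,b) in F.items():
    x,e=tri([(150+a[0]/2-.25,90+a[1]/2-.25,m1),(180+b[0]/2-.25,b[1]/2-.25,m2)]); X[k]=x; print(k,x.round(4),np.round(e,1))
print('lipw',np.linalg.norm(X['lipL']-X['lipR']),'padw',np.linalg.norm(X['padL']-X['padR']))
a=(X['lipL']+X['lipR'])/2;b=(X['padL']+X['padR'])/2;v=b-a
print(np.linalg.norm(v),'yaw',np.degrees(np.arctan2(v[1],v[0])),'tilt',np.degrees(np.arcsin(v[2]/np.linalg.norm(v))), a,b)
E
```

```text
lipL [ 0.618  -0.2277  0.1376] [0.3 0.3]
lipR [ 0.6099 -0.2605  0.1353] [0.1 0.1]
padL [ 0.5145 -0.205   0.1929] [0.3 0.3]
padR [ 0.5092 -0.2381  0.1942] [0.7 0.7]
ridgeUL [ 0.5424 -0.2147  0.19  ] [1.3 1.3]
ridgeUR [ 0.538  -0.2397  0.1913] [0.6 0.6]
lipw 0.03383824546535874 padw 0.033626521754481754
0.11914512999474436 yaw 167.56400853917 tilt 28.62699622624074 [ 0.61394919 -0.24407855  0.13644962] [ 0.51182243 -0.22155726  0.19353271]
```

```bash
cat >> h.py <<'E'
from scipy.optimize import least_squares
def fit(obs,x0,tilt=None):
    """obs: (u,v,model,headpoint mm,sigma px)"""
    def f(x):
        T=head(x[:3],x[3]*100,tilt if tilt else x[4]*100); e=[]
        for u,v,m,h,s in obs:
            U,V=proj((T@np.append(np.array(h)/1000,1))[:3],m); e+=[(U-u)/s,(V-v)/s]
        return e
    s=least_squares(f,x0[:4] if tilt else x0,loss='soft_l1'); return s.x,np.array(f(s.x)).reshape(-1,2)
E
python3 - <<'E'
from h import *
m1=load('w1')[2];m2=load('w2')[2];ms=load('scene0')[2]
F=[('lipL',(187,146),(74,57),(168,320),(-16,-17,10)),('lipR',(235,183),(158,57),(235,318),(-16,17,10)),('padL',(57,333),(82,340),(190,122),(104,-17,9)),('padR',(113,367),(155,340),(249,122),(104,17,9)),
('padLL',None,(78,402),(190,75),(134,-17,9)),('padRR',None,(157,402),(251,75),(134,17,9))]
obs=[]
for k,a,b,c,h in F:
    if a: obs.append((150+a[0]/2-.25,90+a[1]/2-.25,m1,h,1))
    obs.append((180+b[0]/2-.25,b[1]/2-.25,m2,h,1))
    obs.append((150+c[0]/5-.4,140+c[1]/5-.4,ms,h,1))
# y sign: +y_head = z x x ; check
for t in (None,35):
    for sub,nm in ((obs,'all'),([o for o in obs if o[2] is not ms],'wrist')):
        x,e=fit(sub,[.6,-.236,.122,1.68,.35],t); print(nm,t,x.round(4)); print(e.round(1).tolist())
E
```

```text
all None [ 0.5943 -0.2398  0.1327  1.6759  0.3131]
[[-0.7, 0.5], [0.1, -1.0], [12.7, -0.6], [-0.4, 0.0], [0.3, -0.3], [-13.3, -0.4], [0.4, 0.0], [-0.6, 0.2], [11.5, -0.4], [0.3, 1.4], [-0.4, 0.3], [-12.3, -0.6], [2.1, -0.7], [12.3, -0.3], [-1.8, -0.7], [-11.8, -0.5]]
wrist None [ 0.5948 -0.2399  0.1337  1.676   0.3101]
[[-0.5, 0.3], [-0.1, -0.9], [-0.2, -0.1], [0.3, -0.2], [0.4, 0.1], [-0.6, 0.5], [0.3, 1.5], [-0.4, 0.6], [2.1, -0.4], [-1.8, -0.4]]
all 35 [ 0.5921 -0.2393  0.1289  1.6756]
[[-1.8, 1.1], [0.5, -1.2], [13.0, 0.4], [-1.9, 0.4], [-0.0, -0.4], [-12.9, 0.6], [1.1, -0.7], [-0.8, 0.0], [11.4, -0.5], [1.0, 0.8], [-0.4, 0.2], [-12.4, -0.7], [1.7, 0.1], [12.1, -0.7], [-1.8, 0.1], [-12.0, -0.9]]
wrist 35 [ 0.5924 -0.2394  0.1293  1.6756]
[[-1.7, 1.0], [0.5, -1.3], [-1.7, 0.3], [0.0, -0.5], [1.1, -0.7], [-0.9, 0.2], [1.1, 0.8], [-0.3, 0.3], [1.7, 0.2], [-1.7, 0.3]]
```

Run:
```python
from h import *
m1=load('w1')[2];m2=load('w2')[2];ms=load('scene0')[2]
print(m1['pose'][:3,3],m2['pose'][:3,3])
T=head([.42,-.2,.36],180,0); deltas(T,[0,0,0])
```

```text
[ 0.69321381 -0.20674844  0.50529258] [ 0.74275515 -0.27763522  0.40775163]
target [ 0.42 -0.2   0.36] d [-2.886 -0.264  1.801] a [-0.394  5.84  -1.791]
```

>>> servo_tool(
  deltas=[
    {"dx": 0, "dy": 0, "dz": -0.5, "ax": 0, "ay": 1, "az": 0, "hand": 88},
    {"dx": -2.9, "dy": -0.3, "dz": 1.8, "ax": -0.4, "ay": 5.8, "az": -1.8, "hand": 88},
    {"dx": -2.9, "dy": -0.3, "dz": 1.8, "ax": -0.4, "ay": 5.8, "az": -1.8, "hand": 88},
    {"dx": -2.9, "dy": -0.3, "dz": 1.8, "ax": -0.4, "ay": 5.8, "az": -1.8, "hand": 88},
    {"dx": -2.9, "dy": -0.3, "dz": 1.8, "ax": -0.4, "ay": 5.8, "az": -1.8, "hand": 88},
    {"dx": -2.9, "dy": -0.3, "dz": 1.8, "ax": -0.4, "ay": 5.8, "az": -1.8, "hand": 88},
  ],
)

```text
clock: 3.0
tool_pos: [0.4276, -0.2002, 0.3635]
eef_rot: [1.0, 0.002, 0.002, -0.0]
contact_force: [-0.3, -0.7, 0.2]
opening: 0.997
```

Run:
```python
from h import *
p,d,m,st=snap('wrist','w3'); print(st['tool_pos'],st['q'].round(2))
p=p[60:260,130:330]; cv2.imwrite('pics/w3_c.png',cv2.cvtColor(cv2.resize(p,None,fx=3,fy=3,interpolation=cv2.INTER_CUBIC),cv2.COLOR_RGB2BGR))
```

```text
[ 0.42763004 -0.20024109  0.36348199] [ 0.16  0.36  0.26  1.88 -0.12  0.91 -1.09]
```

View pics/w3.png

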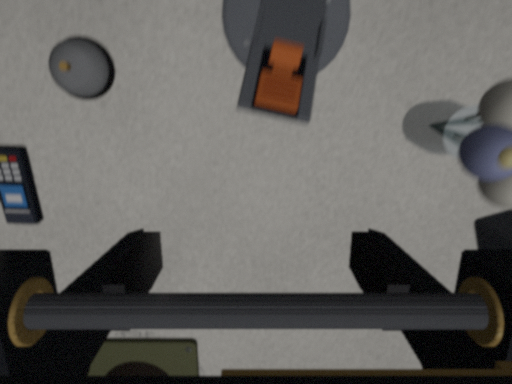

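View pics/w3_c.png

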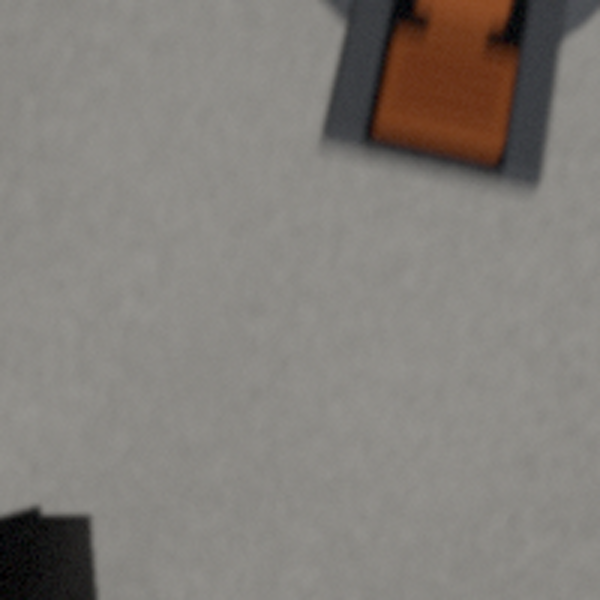

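```bash
cat > payfit.py <<'E'
from h import *
m1=load('w1')[2];m2=load('w2')[2];m3=load('w3')[2];ms=load('scene0')[2]
F=[('lipL',(187,146),(74,57),(235,318),None,(-16,-17,10)),('lipR',(235,183),(158,57),(168,320),None,(-16,17,10)),('padL',(57,333),(82,340),(249,122),(395,22),(104,-17,9)),('padR',(113,367),(155,340),(190,122),(522,40),(104,17,9)),
('padLL',None,(78,402),(251,75),(372,138),(134,-17,9)),('padRR',None,(157,402),(190,75),(500,165),(134,17,9))]
obs=[]
for k,a,b,c,d,h in F:
    if a: obs.append((150+a[0]/2-.25,90+a[1]/2-.25,m1,h,1))
    obs.append((180+b[0]/2-.25,b[1]/2-.25,m2,h,1))
    obs.append((150+c[0]/5-.4,140+c[1]/5-.4,ms,h,1))
    if d: obs.append((130+d[0]/3-.33,60+d[1]/3-.33,m3,h,1))
if __name__=='__main__':
  for t in (None,35):
    for sub,nm in ((obs,'all'),([o for o in obs if o[2] is not ms],'wrist')):
        x,e=fit(sub,[.6,-.236,.122,1.68,.35],t); print(nm,t,x.round(4)); print(e.round(1).tolist())
E
python3 payfit.py
```

```text
all None [ 0.5951 -0.2399  0.1341  1.6771  0.3041]
[[-0.4, 0.2], [-0.2, -0.9], [-0.7, -0.5], [-0.0, -0.2], [0.2, -0.3], [0.1, -1.1], [0.4, 0.2], [-0.4, 0.4], [-0.3, -0.4], [-0.1, 2.2], [0.2, 1.6], [-0.3, 0.5], [-0.5, -0.6], [-1.5, 5.8], [2.3, -0.7], [0.1, -0.3], [0.6, -3.5], [-1.7, -0.7], [0.4, -0.5], [0.1, -2.9]]
wrist None [ 0.5957 -0.2401  0.1354  1.6771  0.2983]
[[-0.2, 0.1], [-0.4, -0.8], [0.3, -0.3], [0.3, -0.1], [0.3, 0.5], [-0.4, 0.7], [-0.1, 2.1], [0.2, 1.8], [-0.2, 0.8], [-1.4, 5.7], [2.4, -0.5], [0.5, -3.3], [-1.7, -0.5], [0.1, -2.7]]
all 35 [ 0.5913 -0.2391  0.1282  1.6753]
[[-2.2, 1.5], [0.5, -0.7], [-0.3, 0.8], [-2.4, 0.7], [-0.2, 0.0], [0.6, 0.2], [0.7, -0.6], [-0.9, -0.0], [-0.3, -0.4], [-0.1, 0.3], [0.6, 0.9], [-0.5, 0.1], [-0.5, -0.6], [-1.3, 4.1], [1.7, -0.1], [0.0, -0.7], [0.8, -6.9], [-1.9, -0.1], [0.3, -0.9], [0.9, -6.0]]
wrist 35 [ 0.5914 -0.2391  0.1283  1.6754]
[[-2.2, 1.5], [0.5, -0.7], [-2.3, 0.7], [-0.2, 0.1], [0.7, -0.5], [-0.9, 0.1], [-0.1, 0.2], [0.6, 1.0], [-0.5, 0.2], [-1.3, 4.0], [1.7, 0.0], [0.9, -7.0], [-1.9, 0.1], [0.9, -6.1]]
```

Run:
```python
from h import *
def plane(Q):
    for i in range(4):
        U,S,V=np.linalg.svd(Q-Q.mean(0),full_matrices=False); n=V[2]*np.sign(V[2,2]); e=(Q-Q.mean(0))@n; Q=Q[abs(e)<2.5*e.std()+1e-4]
    return Q.mean(0),n,e.std(),len(Q)
def rep(t,nm,pl,s,off):
    p,d,m,st=load(t);P=pts(d,m);k=np.zeros(d.shape,np.uint8); cv2.fillPoly(k,[(np.array(pl)/s+off).round().astype(np.int32)],1)
    Q=P[(k>0)&(d>0)]; c,n,e,N=plane(Q); print(t,nm,c.round(4),n.round(3),'tilt',np.degrees(np.arccos(n[2])).round(1),'yaw',np.degrees(np.arctan2(-n[1],-n[0])).round(1),e.round(4),N)
    return c,n
rep('w2','bed',[(75,130),(165,130),(165,260),(75,260)],2,(180,0))
rep('w2','pad',[(85,345),(150,345),(150,395),(85,395)],2,(180,0))
rep('w2','table',[(0,150),(40,150),(40,400),(0,400)],2,(180,0))
rep('w1','bed',[(130,200),(200,225),(150,280),(95,265)],2,(150,90))
rep('w1','pad',[(62,342),(105,367),(85,400),(35,375)],2,(150,90))
rep('w3','table',[(0,300),(300,300),(300,400),(0,400)],3,(130,60))
```

```text
w2 bed [ 0.561  -0.234   0.1535] [ 0.559 -0.12   0.82 ] tilt 34.9 yaw 167.8 0.0007 2926
w2 pad [ 0.504  -0.2199  0.2057] [ 0.558 -0.122  0.821] tilt 34.8 yaw 167.7 0.0007 906
w2 table [ 3.850e-01 -1.099e-01  1.000e-04] [-0.001  0.004  1.   ] tilt 0.2 yaw -77.3 0.0007 2602
w1 bed [ 0.5639 -0.2279  0.1528] [ 0.563 -0.118  0.818] tilt 35.1 yaw 168.2 0.0007 1177
w1 pad [ 0.5053 -0.219   0.2054] [ 0.565 -0.124  0.815] tilt 35.4 yaw 167.6 0.0008 544
w3 table [ 0.3786 -0.0915  0.0006] [-0.001  0.002  1.   ] tilt 0.1 yaw -65.2 0.0008 3382
```

```bash
cat > pay2.py <<'E'
from h import *
c=np.array([.5624,-.231,.15315]);T=head(c,167.8,35)
# bed planes: average offset of both
pl=[np.array([.561,-.234,.1535]),np.array([.5639,-.2279,.1528])]
print('plane offs',[((p-c)@T[:3,2]*1000).round(2) for p in pl])
m1=load('w1')[2];m2=load('w2')[2]
def onpl(u,v,m,h):
    o,dd=ray(u,v,m); n=T[:3,2]; t=((c-o)@n+h)/(dd@n); return ((np.linalg.inv(T)@np.append(o+t*dd,1))[:3]*1000).round(1)
F=[('lipL',(187,146),(74,57),10,(-16,-17)),('lipR',(235,183),(158,57),10,(-16,17)),('padL',(57,333),(82,340),9,(104,-17)),('padR',(113,367),(155,340),9,(104,17)),('padLL',None,(78,402),9,(134,-17)),('padRR',None,(157,402),9,(134,17))]
E=[]
for k,a,b,h,t in F:
    q=onpl(180+b[0]/2-.25,b[1]/2-.25,m2,h/1000); E.append(q[:2]-t); s=''
    if a: s=onpl(150+a[0]/2-.25,90+a[1]/2-.25,m1,h/1000); E.append(s[:2]-t)
    print(k,q[:2],s[:2],'minus nominal',np.round(q[:2]-t,1), np.round(s[:2]-t,1) if a else '')
E=np.array(E); off=np.median(E,0); print(off)
o=(T@np.array([off[0]/1000,off[1]/1000,0,1]))[:3]; print('origin',o.round(4))
E
python3 pay2.py
```

```text
plane offs [np.float64(-0.13), np.float64(0.18)]
lipL [-53.9 -15.4] [-56.6 -14.4] minus nominal [-37.9   1.6] [-40.6   2.6]
lipR [-54.4  18.8] [-55.8  20. ] minus nominal [-38.4   1.8] [-39.8   3. ]
padL [ 64.3 -14.6] [ 66.2 -16.2] minus nominal [-39.7   2.4] [-37.8   0.8]
padR [64.3 18.7] [65.1 16.7] minus nominal [-39.7   1.7] [-38.9  -0.3]
padLL [ 94.  -17.1]  minus nominal [-40.   -0.1] 
padRR [94.1 20. ]  minus nominal [-39.9   3. ] 
[-39.7    1.75]
origin [ 0.5938 -0.2396  0.1304]
```

Run:
```python
from h import *
deltas(head([.604,.239,.067],182,25),[.09,0,.2])
```

```text
target [0.607  0.2391 0.2863] d [ 3.314 -7.219  1.215] a [-0.204 -3.95  -0.313]
```

>>> servo_tool(
  deltas=[
    {"dx": 0.5, "dy": -1, "dz": 0, "ax": 0, "ay": 0, "az": 0, "hand": 88},
    {"dx": 3.3, "dy": -7.2, "dz": 0.5, "ax": 0, "ay": -2, "az": -0.3, "hand": 88},
    {"dx": 3.3, "dy": -7.2, "dz": 0.5, "ax": 0, "ay": -2, "az": -0.3, "hand": 88},
    {"dx": 3.3, "dy": -7.2, "dz": 0.5, "ax": 0, "ay": -2, "az": -0.3, "hand": 88},
    {"dx": 3.3, "dy": -7.2, "dz": 0.5, "ax": -0.2, "ay": -4, "az": -0.3, "hand": 88},
    {"dx": 3.3, "dy": -7.2, "dz": 0.7, "ax": -0.2, "ay": -4, "az": -0.3, "hand": 88},
    {"dx": 3.3, "dy": -7.2, "dz": 1.2, "ax": -0.2, "ay": -4, "az": -0.3, "hand": 88},
    {"dx": 3.3, "dy": -7.2, "dz": 1.2, "ax": -0.2, "ay": -4, "az": -0.3, "hand": 88},
    {"dx": 3.3, "dy": -7.2, "dz": 1.2, "ax": -0.2, "ay": -4, "az": -0.3, "hand": 88},
    {"dx": 3.3, "dy": -7.2, "dz": 1.2, "ax": -0.2, "ay": -4, "az": -0.3, "hand": 88},
  ],
)

```text
clock: 4.3
tool_pos: [0.6276, 0.2305, 0.2916]
eef_rot: [0.978, 0.016, -0.208, 0.01]
contact_force: [0.5, 0.2, 0.4]
opening: 0.993
```

Run:
```python
from h import *
p,d,m,st=snap('wrist','w4'); print(st['tool_pos'],st['q'].round(2),st['clock']); inhead(head([.604,.239,.067],182,25))
```

```text
[0.62764348 0.23054522 0.29155548] [-0.43  0.96  0.19  0.95 -0.25  1.66 -1.8 ] 4.3
tcp in head [ 73.9  10.  214.1] rot err deg [-0.69  1.01  0.31]
```

View pics/w4.png

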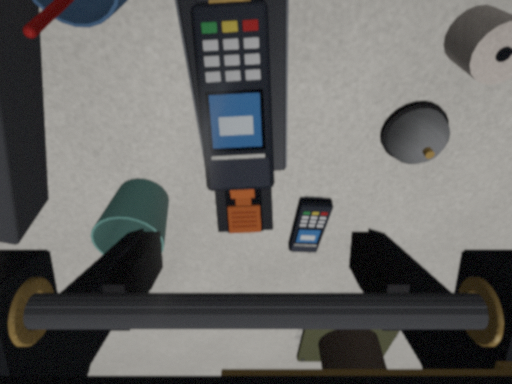

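Candidates: the terminal on the dock (237,95) with the orange catch at (244,218), and two small look-alikes, one of them at (311,223), the other at scene (372,260). The docked one is clearly the largest. Here's a close crop to check it and measure.

Run:
```python
from h import *
p,d,m,st=snap('wrist','w5'); print(st['tool_pos'],np.abs(st['qd']).max())
q=p[0:240,170:290]; cv2.imwrite('pics/w5_c.png',cv2.cvtColor(cv2.resize(q,None,fx=2.5,fy=2.5,interpolation=cv2.INTER_CUBIC),cv2.COLOR_RGB2BGR))
```

```text
[0.62788317 0.22987699 0.29230369] 0.018427593598487918
```

View pics/w5_c.png

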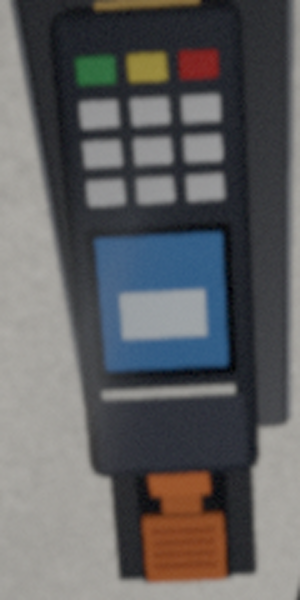

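Run:
```python
from h import *
def plane(Q):
    for i in range(4):
        U,S,V=np.linalg.svd(Q-Q.mean(0),full_matrices=False); n=V[2]*np.sign(V[2,2]); e=(Q-Q.mean(0))@n; Q=Q[abs(e)<2.5*e.std()+1e-4]
    return Q.mean(0),n,e.std(),len(Q)
p,d,m,st=load('w5');P=pts(d,m)
def rep(nm,pl):
    k=np.zeros(d.shape,np.uint8); cv2.fillPoly(k,[(np.array(pl)/2.5+(170,0)).round().astype(np.int32)],1)
    Q=P[(k>0)&(d>0)]; c,n,e,N=plane(Q); print(nm,c.round(4),n.round(3),'tilt',np.degrees(np.arccos(n[2])).round(1),'yaw',np.degrees(np.arctan2(-n[1],-n[0])).round(1),e.round(4),N); return c,n
cf,nf=rep('face',[(65,25),(230,20),(240,440),(105,450)])
cp,np_=rep('pad',[(148,520),(222,517),(224,570),(150,573)])
rep('table',[(0,100),(30,200),(50,400),(0,400)])
print('pad plane below face', (cf-cp)@nf*1000)
yaw=np.degrees(np.arctan2(-nf[1],-nf[0]))
for yw in (yaw,):
    T=head(cf-.038*nf,yw,25); c=T[:3,3]
    def onpl(u,v,h):
        o,dd=ray(170+u/2.5-.3,v/2.5-.3,m); n=T[:3,2]; t=((c-o)@n+h)/(dd@n); return ((np.linalg.inv(T)@np.append(o+t*dd,1))[:3]*1000).round(1)
    for nm,u,v,h in [('faceTL',95,472,.038),('faceTR',253,462,.038),('faceLL',55,15,.038),('faceLR',240,10,.038),('edgeLmid',82,300,.038),('edgeRmid',248,300,.038),('padL',142,515,.009),('padR',227,512,.009),('padLL',146,580,.009),('padRR',229,577,.009)]:
        print(nm,onpl(u,v,h)[:2])
    np.save('dT.npy',T); print(T.round(4))
```

```text
face [0.6148 0.2447 0.0948] [0.435 0.037 0.9  ] tilt 25.9 yaw -175.1 0.001 10257
pad [0.489  0.2337 0.1212] [0.426 0.037 0.904] tilt 25.3 yaw -175.1 0.0007 671
table [5.404e-01 3.160e-01 5.000e-04] [-0.001  0.002  1.   ] tilt 0.1 yaw -61.1 0.0007 1623
pad plane below face 31.371049480435126
faceTL [ 83.8 -30.1]
faceTR [82.9 28.6]
faceLL [-70.  -29.6]
faceLR [-68.2  30.4]
edgeLmid [ 21.  -29.2]
edgeRmid [24.  29.2]
padL [110.6 -17.2]
padR [111.   17.8]
padLL [139.3 -17.6]
padRR [139.6  17.3]
[[-0.9031  0.0846  0.4211  0.5983]
 [-0.0767 -0.9964  0.0357  0.2433]
 [ 0.4226  0.      0.9063  0.0606]
 [ 0.      0.      0.      1.    ]]
```

```bash
cat >> h.py <<'E'
DK=head([.5928,.2428,.0632],184.9,25)
PY=head([.5938,-.2396,.1304],167.8,35)
E
python3 - <<'E'
from h import *
inhead(DK); deltas(DK,[.121,0,.055]);deltas(DK,[.121,0,.0275])
E
```

```text
tcp in head [ 66.3  16.1 222.4] rot err deg [0.53 1.02 2.97]
target [0.5067 0.2354 0.1642] d [-0.974 -0.193  2.774] a [-0.089 -0.171 -0.495]
target [0.4951 0.2344 0.1393] d [-0.982 -0.188  3.233] a [-0.089 -0.171 -0.495]
```

Run:
```python
from h import *
s=r.get_state(); print(s['clock'],s['tool_pos'],s['qd'].round(3),s['eef_rot'].round(4))
for t in ['w1','w2','w3','w4','w5']:
    s=load(t)[3]; print(t,s['clock'],s['tool_pos'].round(4),np.abs(s['qd']).max().round(3),s['eef_rot'].round(4))
```

```text
4.4 [0.62796929 0.22969664 0.29272146] [ 0.001 -0.007  0.002  0.001 -0.006 -0.001 -0.   ] [ 0.9781  0.0155 -0.2074  0.0099]
w1 1.4 [ 0.6286 -0.2367  0.3833] 0.633 [ 9.763e-01  2.165e-01 -1.000e-04 -4.000e-04]
w2 2.2 [ 0.617  -0.2544  0.3489] 0.332 [ 0.9488 -0.0928 -0.3012 -0.02  ]
w3 3.0 [ 0.4276 -0.2002  0.3635] 1.622 [ 1.0e+00  1.6e-03  1.8e-03 -5.0e-04]
w4 4.3 [0.6276 0.2305 0.2916] 0.03 [ 0.9779  0.0163 -0.2082  0.0103]
w5 4.35 [0.6279 0.2299 0.2923] 0.018 [ 0.978   0.0158 -0.2077  0.0101]
```

>>> servo_tool(
  deltas=[
    {"dx": -0.9, "dy": -0.2, "dz": 1, "ax": -0.1, "ay": -0.2, "az": -0.5, "hand": 0},
    {"dx": -0.97, "dy": -0.2, "dz": 2, "ax": -0.1, "ay": -0.2, "az": -0.5, "hand": 0},
    {"dx": -0.97, "dy": -0.2, "dz": 2.5, "ax": -0.1, "ay": -0.2, "az": -0.5, "hand": 0},
    {"dx": -0.97, "dy": -0.2, "dz": 2.77, "ax": -0.1, "ay": -0.2, "az": -0.5, "hand": 0},
    {"dx": -0.97, "dy": -0.2, "dz": 2.77, "ax": -0.1, "ay": -0.2, "az": -0.5, "hand": 0},
    {"dx": -0.97, "dy": -0.2, "dz": 2.77, "ax": -0.1, "ay": -0.2, "az": -0.5, "hand": 0},
    {"dx": -0.97, "dy": -0.2, "dz": 2.77, "ax": -0.1, "ay": -0.2, "az": -0.5, "hand": 0},
  ],
  newtons=20,
)

```text
clock: 5.28
tool_pos: [0.5076, 0.2374, 0.1643]
eef_rot: [0.975, 0.043, -0.217, 0.009]
contact_force: [-0.0, -0.3, -0.1]
opening: 0.226
```

Run:
```python
from h import *
inhead(DK); deltas(DK,[.121,0,.0275])
p,d,m,st=snap('wrist','w6');p,d,m,st=snap('scene','s6')
p=p[140:250,290:400]; cv2.imwrite('pics/s6_c.png',cv2.cvtColor(cv2.resize(p,None,fx=5,fy=5,interpolation=cv2.INTER_CUBIC),cv2.COLOR_RGB2BGR))
```

```text
tcp in head [120.1  -1.9  55.6] rot err deg [-0.02 -0.1  -0.14]
target [0.4951 0.2344 0.1393] d [-0.015  0.031  0.468] a [0.003 0.017 0.023]
```

View pics/w6.png

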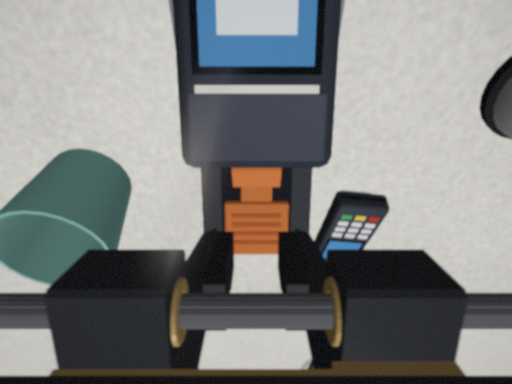

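View pics/s6_c.png

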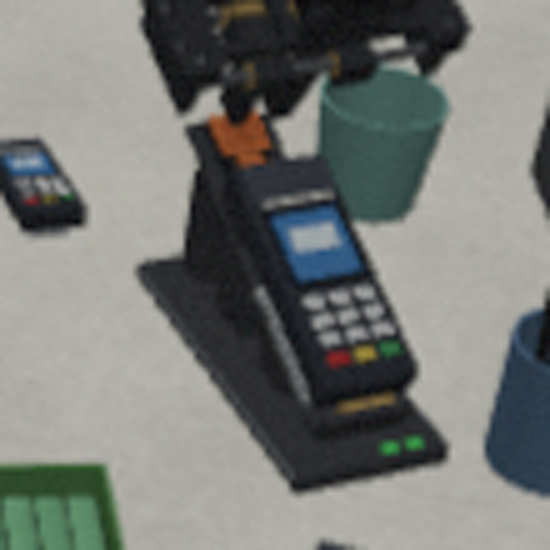

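>>> servo_tool(
  deltas=[
    {"dx": 0, "dy": 0.03, "dz": 0, "ax": 0, "ay": 0, "az": 0, "hand": 0},
    {"dx": 0, "dy": 0.03, "dz": 0.15, "ax": 0, "ay": 0, "az": 0, "hand": 0},
    {"dx": 0, "dy": 0.03, "dz": 0.3, "ax": 0, "ay": 0, "az": 0, "hand": 0},
    {"dx": 0, "dy": 0.03, "dz": 0.4, "ax": 0, "ay": 0, "az": 0, "hand": 0},
    {"dx": 0, "dy": 0.03, "dz": 0.46, "ax": 0, "ay": 0, "az": 0, "hand": 0},
    {"dx": 0, "dy": 0.03, "dz": 0.48, "ax": 0, "ay": 0, "az": 0, "hand": 0},
    {"dx": 0, "dy": 0.03, "dz": 0.48, "ax": 0, "ay": 0, "az": 0, "hand": 0},
    {"dx": 0, "dy": 0.03, "dz": 0.48, "ax": 0, "ay": 0, "az": 0, "hand": 0},
  ],
)

```text
clock: 6.38
tool_pos: [0.4942, 0.2346, 0.1376]
eef_rot: [0.975, 0.043, -0.219, 0.01]
contact_force: [-1.0, -1.1, 5.4]
opening: 0.005
```

Run:
```python
from h import *
inhead(DK); s=r.get_state(); print(DK[:3,:3].T@s['contact_force'])
p,d,m,st=snap('wrist','w7')
```

```text
tcp in head [121.1  -0.3  25.6] rot err deg [-0.07 -0.28 -0.17]
[3.2868133  1.01065662 4.39389776]
```

View pics/w7.png

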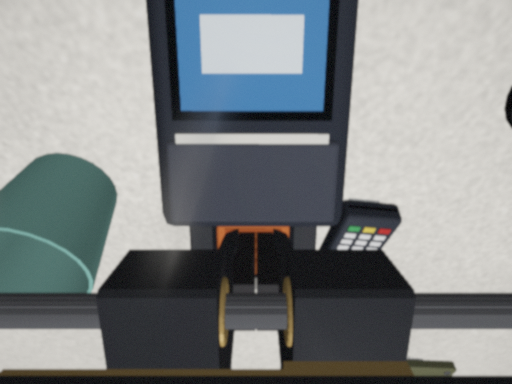

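```bash
cat >> h.py <<'E'
def onhead(T,u,v,m,h):
    o,dd=ray(u,v,m); n=T[:3,2]; t=((T[:3,3]-o)@n+h)/(dd@n); return ((np.linalg.inv(T)@np.append(o+t*dd,1))[:3]*1000).round(1)
E
python3 - <<'E'
from h import *
for t,vs in [('w6',[(195,163),(320,163),(207,89),(318,89)]),('w7',[(172,222),(335,222),(175,139),(329,139)])]:
    m=load(t)[2]
    for u,v in vs: print(t,onhead(DK,u,v,m,.038))
E
```

```text
w6 [ 78.4 -26.6  38. ]
w6 [78.3 25.1 38. ]
w6 [ 49.  -20.5  38. ]
w6 [48.9 22.8 38. ]
w7 [ 93.6 -28.5  38. ]
w7 [93.5 27.1 38. ]
w7 [ 65.3 -25.7  38. ]
w7 [65.2 23.3 38. ]
```

Run:
```python
from h import *
deltas(DK,[.121,0,.10]);deltas(DK,[.041,0,.10]);deltas(DK,[.041,0,.033])
m=load('top0')[2]
for nm,u,v,z in [('bucket',137,238,.085),('bell',236,207,.03),('jar',354,165,.13)]:
    o,d=ray(u,v,m); t=(z-o[2])/d[2]; print(nm,(o+t*d).round(3))
```

```text
target [0.5256 0.237  0.205 ] d [-0.004  0.006 -1.24 ] a [0.011 0.047 0.028]
target [0.5979 0.2432 0.1712] d [ 1.329  0.01  -1.246] a [0.011 0.047 0.028]
target [0.5697 0.2408 0.1104] d [ 1.335  0.009 -0.13 ] a [0.011 0.047 0.028]
bucket [0.408 0.373 0.085]
bell [0.526 0.028 0.03 ]
jar [ 0.675 -0.387  0.13 ]
```

>>> servo_tool(
  deltas=[
    {"dx": 0, "dy": 0, "dz": -0.7, "ax": 0, "ay": 0, "az": 0, "hand": 30},
    {"dx": 0, "dy": 0, "dz": -1.25, "ax": 0, "ay": 0, "az": 0, "hand": 88},
    {"dx": 0.6, "dy": 0, "dz": -1.25, "ax": 0, "ay": 0, "az": 0, "hand": 88},
    {"dx": 1.33, "dy": 0, "dz": -1.25, "ax": 0, "ay": 0.05, "az": 0, "hand": 88},
    {"dx": 1.33, "dy": 0, "dz": -1.25, "ax": 0, "ay": 0.05, "az": 0, "hand": 88},
    {"dx": 1.33, "dy": 0, "dz": -1.25, "ax": 0, "ay": 0.05, "az": 0, "hand": 88},
    {"dx": 1.33, "dy": 0, "dz": -1.25, "ax": 0, "ay": 0.05, "az": 0, "hand": 88},
    {"dx": 1.33, "dy": 0, "dz": -1.25, "ax": 0, "ay": 0.05, "az": 0, "hand": 88},
  ],
)

```text
clock: 7.42
tool_pos: [0.5977, 0.2442, 0.1719]
eef_rot: [0.975, 0.043, -0.216, 0.009]
contact_force: [0.8, -0.6, 0.1]
opening: 0.89
```

Run:
```python
from h import *
inhead(DK); deltas(DK,[.041,0,.033])
p,d,m,st=snap('wrist','w8')
```

```text
tcp in head [ 41.3  -1.  100.6] rot err deg [-0.05  0.07 -0.2 ]
target [0.5697 0.2408 0.1104] d [0.004 0.015 1.127] a [ 0.008 -0.012  0.033]
```

View pics/w8.png

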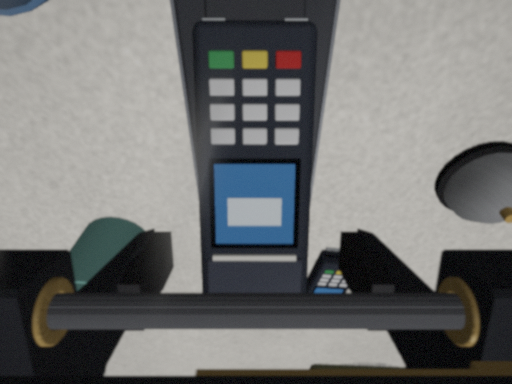

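>>> servo_tool(
  deltas=[
    {"dx": 0, "dy": 0.02, "dz": 0.6, "ax": 0, "ay": 0, "az": 0, "hand": 88},
    {"dx": 0, "dy": 0.02, "dz": 1.0, "ax": 0, "ay": 0, "az": 0, "hand": 88},
    {"dx": 0, "dy": 0.02, "dz": 1.13, "ax": 0, "ay": 0, "az": 0, "hand": 88},
    {"dx": 0, "dy": 0.02, "dz": 1.13, "ax": 0, "ay": 0, "az": 0, "hand": 88},
    {"dx": 0, "dy": 0.02, "dz": 1.13, "ax": 0, "ay": 0, "az": 0, "hand": 88},
    {"dx": 0, "dy": 0.02, "dz": 1.13, "ax": 0, "ay": 0, "az": 0, "hand": 60},
    {"dx": 0, "dy": 0.02, "dz": 1.13, "ax": 0, "ay": 0, "az": 0, "hand": 50},
    {"dx": 0, "dy": 0.02, "dz": 1.13, "ax": 0, "ay": 0, "az": 0, "hand": 50},
    {"dx": 0, "dy": 0.02, "dz": 1.13, "ax": 0, "ay": 0, "az": 0, "hand": 50},
    {"dx": 0, "dy": 0.02, "dz": 1.13, "ax": 0, "ay": 0, "az": 0, "hand": 50},
  ],
  newtons=35,
)

```text
clock: 8.72
tool_pos: [0.5697, 0.2406, 0.1098]
eef_rot: [0.975, 0.043, -0.216, 0.009]
contact_force: [-0.5, 0.8, 3.1]
opening: 0.718
```

Run:
```python
from h import *
inhead(DK); s=r.get_state();print(DK[:3,:3].T@s['contact_force'],s['opening']*88.1,s['clock'],s['q'].round(2)); deltas(DK,[.041+.06,0,.033]); deltas(DK,[.103,0,.033+.12])
```

```text
tcp in head [40.7  0.2 32.4] rot err deg [-0.03  0.05 -0.19]
[ 1.66168532 -0.87221281  2.62479021] 63.2740164409926 8.725 [-0.47  1.07  0.14  1.29 -0.26  1.23 -1.72]
target [0.5155 0.2362 0.1358] d [-1.005 -0.007 -0.011] a [ 0.005 -0.009  0.031]
target [0.5642 0.2403 0.2454] d [-1.037 -0.006 -2.011] a [ 0.005 -0.009  0.031]
```

>>> servo_tool(
  deltas=[
    {"dx": -0.2, "dy": 0, "dz": 0, "ax": 0, "ay": 0, "az": 0, "hand": 50},
    {"dx": -0.4, "dy": 0, "dz": 0, "ax": 0, "ay": 0, "az": 0, "hand": 50},
    {"dx": -0.6, "dy": 0, "dz": 0, "ax": 0, "ay": 0, "az": 0, "hand": 50},
    {"dx": -0.8, "dy": 0, "dz": 0, "ax": 0, "ay": 0, "az": 0, "hand": 50},
    {"dx": -0.93, "dy": 0, "dz": 0, "ax": 0, "ay": 0, "az": 0, "hand": 50},
    {"dx": -0.93, "dy": 0, "dz": 0, "ax": 0, "ay": 0, "az": 0, "hand": 50},
    {"dx": -0.93, "dy": 0, "dz": 0, "ax": 0, "ay": 0, "az": 0, "hand": 50},
  ],
)

```text
clock: 9.6
tool_pos: [0.5191, 0.2356, 0.1332]
eef_rot: [0.975, 0.043, -0.216, 0.01]
contact_force: [0.2, -0.8, 2.3]
opening: 0.719
```

Run:
```python
from h import *
inhead(DK); s=r.get_state();print(DK[:3,:3].T@s['contact_force'],s['opening']*88.1,s['clock'])
p,d,m,st=snap('wrist','w9')
```

```text
tcp in head [96.7  0.9 32.1] rot err deg [-0.07 -0.01 -0.16]
[0.8361608  0.81344064 2.16989491] 63.329621907531944 9.6
```

View pics/w9.png

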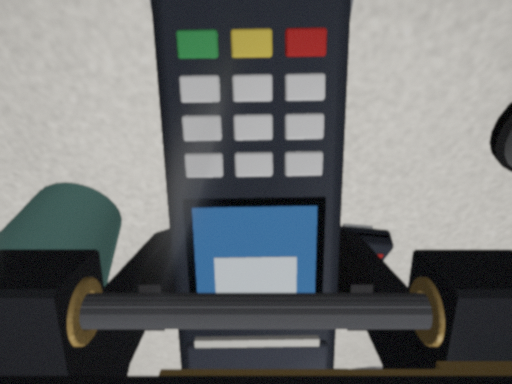

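>>> servo_tool(
  deltas=[
    {"dx": 0, "dy": 0, "dz": -0.3, "ax": 0, "ay": 0, "az": 0, "hand": 50},
    {"dx": 0, "dy": 0, "dz": -0.8, "ax": 0, "ay": 0, "az": 0, "hand": 50},
    {"dx": 0, "dy": 0, "dz": -1.4, "ax": 0, "ay": 0, "az": 0, "hand": 50},
    {"dx": 0, "dy": 0, "dz": -2, "ax": 0, "ay": 0, "az": 0, "hand": 50},
    {"dx": 0, "dy": 0, "dz": -2.4, "ax": 0, "ay": 0, "az": 0, "hand": 50},
    {"dx": 0, "dy": 0, "dz": -2.4, "ax": 0, "ay": 0, "az": 0, "hand": 50},
    {"dx": 0, "dy": 0, "dz": -2.4, "ax": 0, "ay": 0, "az": 0, "hand": 50},
    {"dx": 0, "dy": 0, "dz": -2.4, "ax": 0, "ay": 0, "az": 0, "hand": 50},
  ],
)

```text
clock: 10.65
tool_pos: [0.5786, 0.2409, 0.2621]
eef_rot: [0.975, 0.043, -0.218, 0.01]
contact_force: [0.2, -1.0, -2.4]
opening: 0.726
```

Run:
```python
from h import *
inhead(DK); s=r.get_state();print(s['contact_force'],s['opening']*88.1,s['clock'],s['q'].round(2))
p,d,m,st=snap('wrist','w10');snap('scene','s10')
T=head(st['tool_pos']+0,0,0); Rt=R.from_quat(st['eef_rot']).as_matrix()
# face plane in tool frame
P=pts(d,m); k=np.zeros(d.shape,bool); k[20:280,195:320]=1; k&=d>0
Q=(P[k]-st['tool_pos'])@Rt
for i in range(4):
    n=np.linalg.svd(Q-Q.mean(0),full_matrices=False)[2][2]; n*=-np.sign(n[2]); e=(Q-Q.mean(0))@n; Q=Q[abs(e)<2.5*e.std()]
print('face in tool',(Q.mean(0)*1000).round(1),n.round(4),e.std())
```

```text
tcp in head [ 97.    0.7 174.2] rot err deg [-0.11 -0.16 -0.16]
[ 0.15204108 -1.01445282 -2.37873524] 63.939123320756714 10.65 [-0.48  0.91  0.17  1.15 -0.24  1.52 -1.76]
face in tool [50.   0.9 -6.5] [ 0.0538 -0.0031 -0.9985] 0.0008685370991087137
```

View pics/w10.png

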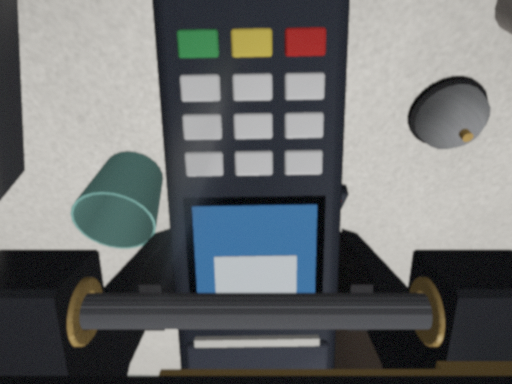

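View pics/s10.png

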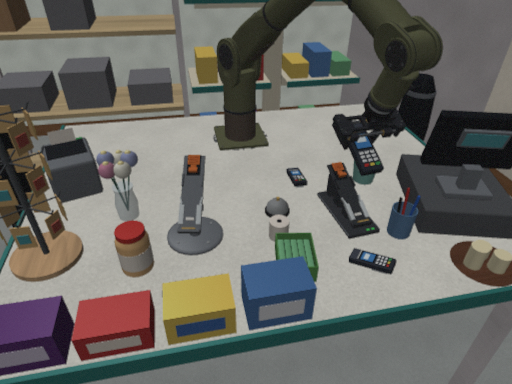

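```bash
cat >> h.py <<'E'
def faceplane(tag,box=(20,280,195,320)):
    p,d,m,st=load(tag); Rt=R.from_quat(st['eef_rot']).as_matrix()
    P=pts(d,m); k=np.zeros(d.shape,bool); k[box[0]:box[1],box[2]:box[3]]=1; k&=d>0
    Q=(P[k]-st['tool_pos'])@Rt
    for i in range(4):
        n=np.linalg.svd(Q-Q.mean(0),full_matrices=False)[2][2]; n*=-np.sign(n[2]); e=(Q-Q.mean(0))@n; Q=Q[abs(e)<2.5*e.std()]
    c=Q.mean(0); print(tag,'z at x=0,25,50 mm:',[round(1000*(c[2]-n[0]/n[2]*(x-c[0])),1) for x in (0,.025,.05)],'pitch deg',np.degrees(np.arctan2(n[0],-n[2])).round(2),'roll',np.degrees(np.arctan2(n[1],-n[2])).round(2))
E
python3 - <<'E'
from h import *
faceplane('w8',(60,250,215,295));faceplane('w9');faceplane('w10'); faceplane('w9',(20,200,195,320));faceplane('w10',(20,200,195,320))
E
```

```text
w8 z at x=0,25,50 mm: [np.float64(58.9), np.float64(60.1), np.float64(61.3)] pitch deg 2.74 roll -0.04
w9 z at x=0,25,50 mm: [np.float64(-9.3), np.float64(-8.2), np.float64(-7.2)] pitch deg 2.34 roll -0.16
w10 z at x=0,25,50 mm: [np.float64(-9.2), np.float64(-7.9), np.float64(-6.5)] pitch deg 3.08 roll -0.18
w9 z at x=0,25,50 mm: [np.float64(-8.5), np.float64(-7.8), np.float64(-7.0)] pitch deg 1.72 roll -0.25
w10 z at x=0,25,50 mm: [np.float64(-8.5), np.float64(-7.4), np.float64(-6.3)] pitch deg 2.45 roll -0.25
```

```bash
cat >> h.py <<'E'
PITCH=2.2; OFF=np.array([.0247,0,.0301])
def term(X,Y,Z,T=PY,st=None,pitch=None,off=None):
    p=np.radians(PITCH if pitch is None else pitch); M=TH@R.from_rotvec([0,p,0]).as_matrix()
    tp=np.array([X,Y,Z])/1000-M@(OFF if off is None else off)
    deltas(T,tp,[0,p,0],st)
def where(T=PY,pitch=None,off=None):
    st=r.get_state(); p=np.radians(PITCH if pitch is None else pitch); M=TH@R.from_rotvec([0,p,0]).as_matrix()
    Rt=R.from_quat(st['eef_rot']).as_matrix(); Rterm=Rt@M.T; o=st['tool_pos']+Rt@(OFF if off is None else off)
    e=np.degrees(R.from_matrix(T[:3,:3].T@Rterm).as_rotvec())
    print('term in head',((np.linalg.inv(T)@np.append(o,1))[:3]*1000).round(1),'rot',e.round(2),'F head',(T[:3,:3].T@st['contact_force']).round(1),'t',st['clock'],'q6',st['q'][5].round(2),'open',(st['opening']*88.1).round(1))
E
python3 - <<'E'
from h import *
m=load('w10')[2]; st=load('w10')[3]
Tt=np.eye(4); Tt[:3,:3]=R.from_quat(st['eef_rot']).as_matrix(); Tt[:3,3]=st['tool_pos']
for nm,t,u,v,z in [('w10 stripe','w10',257,342,-.0095),('w10 redkeyTR','w10',326,29,-.0055),('w10 greenBL','w10',178,58,-.0055)]:
    print(nm,onhead(Tt,u,v,m,z))
m=load('w8')[2]; 
for u,v in [(255,259),(301,51),(210,68)]: print('w8',onhead(DK,u,v,m,.0405))
m=load('top0')[2]
for nm,u,v,z in [('flowers',374,228,.2),('carton',240,145,.055)]:
    o,d=ray(u,v,m); t=(z-o[2])/d[2]; print(nm,(o+t*d).round(3))
where(DK); term(68,0,50)
E
```

```text
w10 stripe [-24.    0.9  -9.5]
w10 redkeyTR [89.  22.3 -5.5]
w10 greenBL [ 80.6 -24.2  -5.5]
w8 [65.8 -0.7 40.5]
w8 [-48.1  21.9  40.5]
w8 [-40.  -23.5  40.5]
flowers [ 0.456 -0.433  0.2  ]
carton [0.754 0.017 0.055]Traceback (most recent call last):
  File "<stdin>", line 11, in <module>
  File "h.py", line 70, in where
    print('term in head',((np.linalg.inv(T)@np.append(o,1))[:3]*1000).round(1),'rot',e.round(2),'F head',(T[:3,:3].T@st['contact_force']).round(1),'t',st['clock'],'q6',st['q'][5].round(2),'open',(st['opening']*88.1).round(1))
                                                                                                                                                                                                   ^^^^^^^^^^^^^^^^^^^^^^^^^^
AttributeError: 'float' object has no attribute 'round'
```

```bash
sed -i "s/(st\['opening'\]\*88.1).round(1)/round(float(st['opening'])*88.1,1)/" h.py
python3 - <<'E'
from h import *
where(DK); term(68,0,50)
E
```

```text
term in head [ 72.2   0.6 144.8] rot [ 0.1  -2.29  0.16] F head [-1.4 -0.1 -2.7] t 10.75 q6 1.52 open 64.0
target [ 0.563  -0.2329  0.249 ] d [-0.778  7.844  0.618] a [ 1.398 -1.276  2.522]
```

>>> servo_tool(
  deltas=[
    {"dx": 0, "dy": 0.5, "dz": -0.3, "ax": 0, "ay": 0, "az": 0, "hand": 50},
    {"dx": -0.4, "dy": 1.3, "dz": -0.3, "ax": 0.3, "ay": -0.2, "az": 0.5, "hand": 50},
    {"dx": -0.4, "dy": 2.2, "dz": -0.3, "ax": 0.5, "ay": -0.4, "az": 0.8, "hand": 50},
    {"dx": -0.4, "dy": 3.2, "dz": -0.2, "ax": 0.7, "ay": -0.6, "az": 1.2, "hand": 50},
    {"dx": -0.6, "dy": 4.2, "dz": 0, "ax": 0.9, "ay": -0.8, "az": 1.6, "hand": 50},
    {"dx": -0.7, "dy": 5.2, "dz": 0.2, "ax": 1.1, "ay": -1, "az": 2, "hand": 50},
    {"dx": -0.8, "dy": 6.2, "dz": 0.4, "ax": 1.3, "ay": -1.2, "az": 2.4, "hand": 50},
    {"dx": -0.8, "dy": 7.1, "dz": 0.6, "ax": 1.4, "ay": -1.3, "az": 2.5, "hand": 50},
    {"dx": -0.8, "dy": 7.6, "dz": 0.6, "ax": 1.4, "ay": -1.3, "az": 2.5, "hand": 50},
    {"dx": -0.78, "dy": 7.84, "dz": 0.6, "ax": 1.4, "ay": -1.3, "az": 2.5, "hand": 50},
  ],
)

```text
clock: 12.0
tool_pos: [0.5636, -0.2346, 0.2502]
eef_rot: [0.954, -0.102, -0.281, -0.031]
contact_force: [0.1, -0.2, -3.1]
opening: 0.72
```

>>> servo_tool(
  deltas=[
    {"dx": 0, "dy": 0, "dz": 0, "ax": 0, "ay": 0, "az": 0, "hand": 50},
    {"dx": 0, "dy": 0, "dz": 0, "ax": 0, "ay": 0, "az": 0, "hand": 50},
    {"dx": 0, "dy": 0, "dz": 0, "ax": 0, "ay": 0, "az": 0, "hand": 50},
    {"dx": 0, "dy": 0, "dz": 0, "ax": 0, "ay": 0, "az": 0, "hand": 50},
  ],
)

```text
clock: 12.5
tool_pos: [0.5643, -0.2316, 0.2508]
eef_rot: [0.954, -0.1, -0.281, -0.031]
contact_force: [1.3, -0.2, -3.1]
opening: 0.72
```

Run:
```python
from h import *
where(); term(68,0,50);term(68,0,12)
p,d,m,st=snap('wrist','w11'); faceplane('w11');p,d,m,st=snap('scene','s11')
p=p[110:260,130:280]; cv2.imwrite('pics/s11_c.png',cv2.cvtColor(cv2.resize(p,None,fx=4,fy=4,interpolation=cv2.INTER_CUBIC),cv2.COLOR_RGB2BGR))
```

```text
term in head [68.2 -1.7 52. ] rot [-0.02 -0.03  0.23] F head [-2.9 -0.1 -1.8] t 12.5 q6 1.65 open 63.5
target [ 0.563  -0.2329  0.249 ] d [0.002 0.026 0.034] a [-0.004  0.005  0.038]
target [ 0.5417 -0.2283  0.2179] d [-0.022  0.026  0.667] a [-0.004  0.005  0.038]
w11 z at x=0,25,50 mm: [np.float64(-9.2), np.float64(-7.8), np.float64(-6.5)] pitch deg 3.04 roll -0.12
```

View pics/w11.png

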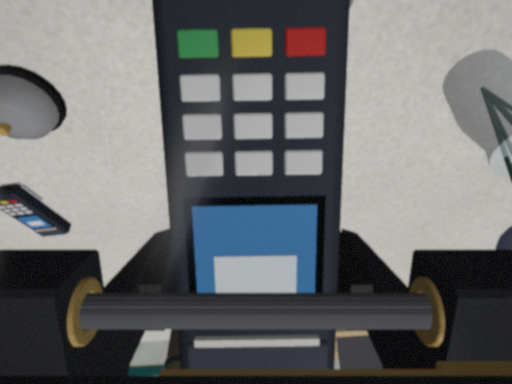

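View pics/s11_c.png

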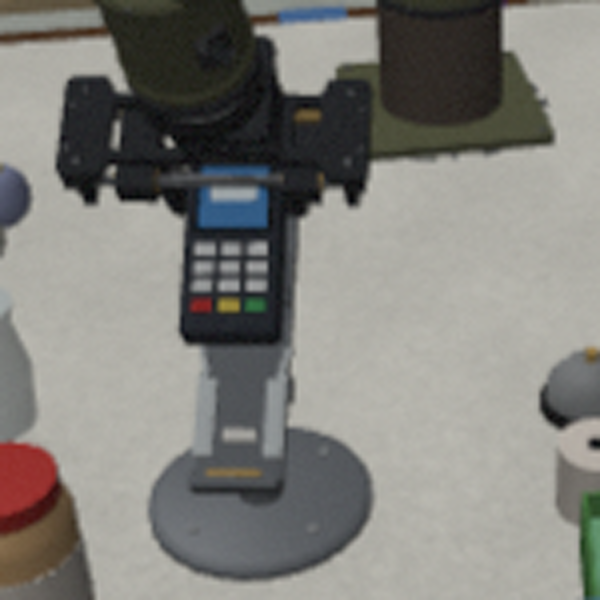

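>>> servo_tool(
  deltas=[
    {"dx": -0.01, "dy": 0.03, "dz": 0.3, "ax": 0, "ay": 0, "az": 0.04, "hand": 50},
    {"dx": -0.02, "dy": 0.03, "dz": 0.55, "ax": 0, "ay": 0, "az": 0.04, "hand": 50},
    {"dx": -0.02, "dy": 0.03, "dz": 0.67, "ax": 0, "ay": 0, "az": 0.04, "hand": 50},
    {"dx": -0.02, "dy": 0.03, "dz": 0.67, "ax": 0, "ay": 0, "az": 0.04, "hand": 50},
    {"dx": -0.02, "dy": 0.03, "dz": 0.67, "ax": 0, "ay": 0, "az": 0.04, "hand": 50},
    {"dx": -0.02, "dy": 0.03, "dz": 0.67, "ax": 0, "ay": 0, "az": 0.04, "hand": 50},
  ],
)

```text
clock: 13.35
tool_pos: [0.5419, -0.2297, 0.2179]
eef_rot: [0.954, -0.103, -0.28, -0.03]
contact_force: [-0.4, 0.0, -3.5]
opening: 0.719
```

Run:
```python
from h import *
where(); term(68,0,1)
p,d,m,st=snap('scene','s12')
p=p[110:260,130:280]; cv2.imwrite('pics/s12_c.png',cv2.cvtColor(cv2.resize(p,None,fx=4,fy=4,interpolation=cv2.INTER_CUBIC),cv2.COLOR_RGB2BGR))
```

```text
term in head [67.6  1.3 12.2] rot [-0.03  0.03 -0.09] F head [-1.7  0.1 -3.1] t 13.35 q6 1.53 open 63.3
target [ 0.5356 -0.227   0.2089] d [-0.014 -0.021  0.187] a [-0.005 -0.006 -0.015]
```

View pics/s12_c.png

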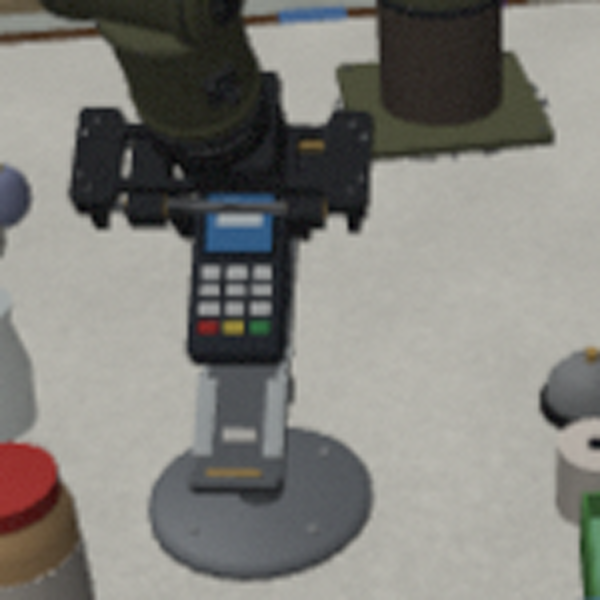

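>>> servo_tool(
  deltas=[
    {"dx": -0.01, "dy": -0.02, "dz": 0.08, "ax": 0, "ay": 0, "az": 0, "hand": 50},
    {"dx": -0.01, "dy": -0.02, "dz": 0.14, "ax": 0, "ay": 0, "az": 0, "hand": 50},
    {"dx": -0.01, "dy": -0.02, "dz": 0.19, "ax": 0, "ay": 0, "az": 0, "hand": 50},
    {"dx": -0.01, "dy": -0.02, "dz": 0.2, "ax": 0, "ay": 0, "az": 0, "hand": 50},
    {"dx": -0.01, "dy": -0.02, "dz": 0.2, "ax": 0, "ay": 0, "az": 0, "hand": 50},
  ],
)

```text
clock: 14.02
tool_pos: [0.5354, -0.2269, 0.2085]
eef_rot: [0.954, -0.103, -0.28, -0.03]
contact_force: [2.6, 1.2, 6.0]
opening: 0.722
```

Run:
```python
from h import *
where(); term(68,0,0)
p,d,m,st=snap('wrist','w13'); faceplane('w13')
```

```text
term in head [67.9 -0.   0.6] rot [-0.04  0.06 -0.08] F head [ 1.6 -1.7  6.2] t 14.025 q6 1.5 open 63.6
target [ 0.535  -0.2269  0.2081] d [-0.002  0.001  0.01 ] a [-0.006 -0.01  -0.014]
w13 z at x=0,25,50 mm: [np.float64(-9.2), np.float64(-8.1), np.float64(-7.1)] pitch deg 2.38 roll -0.12
```

Run:
```python
from h import *
term(45,0,.6);term(30,0,.6);term(15,0,.6)
```

```text
target [ 0.5538 -0.2309  0.1954] d [ 0.382 -0.     0.015] a [-0.006 -0.01  -0.014]
target [ 0.5658 -0.2335  0.1868] d [ 0.631 -0.001  0.024] a [-0.006 -0.01  -0.014]
target [ 0.5778 -0.2361  0.1782] d [ 0.881 -0.001  0.034] a [-0.006 -0.01  -0.014]
```

>>> servo_tool(
  deltas=[
    {"dx": 0.1, "dy": 0, "dz": 0, "ax": 0, "ay": 0, "az": 0, "hand": 50},
    {"dx": 0.2, "dy": 0, "dz": 0.01, "ax": 0, "ay": 0, "az": 0, "hand": 50},
    {"dx": 0.3, "dy": 0, "dz": 0.01, "ax": 0, "ay": 0, "az": 0, "hand": 50},
    {"dx": 0.4, "dy": 0, "dz": 0.015, "ax": 0, "ay": 0, "az": 0, "hand": 50},
    {"dx": 0.4, "dy": 0, "dz": 0.015, "ax": 0, "ay": 0, "az": 0, "hand": 50},
  ],
)

```text
clock: 14.7
tool_pos: [0.5553, -0.2318, 0.1942]
eef_rot: [0.954, -0.103, -0.28, -0.03]
contact_force: [3.4, -0.9, 4.6]
opening: 0.722
```

Run:
```python
from h import *
where(); term(20,0,.6)
p,d,m,st=snap('wrist','w14'); faceplane('w14')
```

```text
term in head [42.8  0.5  0.7] rot [ 0.01  0.14 -0.1 ] F head [-0.2  0.2  5.8] t 14.7 q6 1.52 open 63.6
target [ 0.5738 -0.2353  0.181 ] d [ 0.381 -0.009  0.016] a [ 0.002 -0.023 -0.017]
w14 z at x=0,25,50 mm: [np.float64(-9.2), np.float64(-8.1), np.float64(-7.0)] pitch deg 2.5 roll -0.13
```

>>> servo_tool(
  deltas=[
    {"dx": 0.1, "dy": 0, "dz": 0, "ax": 0, "ay": 0, "az": 0, "hand": 50},
    {"dx": 0.2, "dy": -0.01, "dz": 0.01, "ax": 0, "ay": 0, "az": 0, "hand": 50},
    {"dx": 0.3, "dy": -0.01, "dz": 0.01, "ax": 0, "ay": 0, "az": 0, "hand": 50},
    {"dx": 0.38, "dy": -0.01, "dz": 0.015, "ax": 0, "ay": 0, "az": 0, "hand": 50},
    {"dx": 0.38, "dy": -0.01, "dz": 0.015, "ax": 0, "ay": 0, "az": 0, "hand": 50},
  ],
)

```text
clock: 15.38
tool_pos: [0.5736, -0.2351, 0.1812]
eef_rot: [0.954, -0.103, -0.28, -0.03]
contact_force: [4.5, -0.3, 6.7]
opening: 0.716
```

Run:
```python
from h import *
where(); term(-2.5,0,.6)
p,d,m,st=snap('wrist','w15'); faceplane('w15')
```

```text
term in head [20.2 -0.1  0.7] rot [ 0.    0.12 -0.11] F head [ 0.2 -0.6  8. ] t 15.375 q6 1.55 open 63.1
target [ 0.5918 -0.2392  0.1681] d [0.379 0.002 0.016] a [ 0.001 -0.02  -0.018]
w15 z at x=0,25,50 mm: [np.float64(-9.2), np.float64(-8.1), np.float64(-7.0)] pitch deg 2.51 roll -0.15
```

>>> servo_tool(
  deltas=[
    {"dx": 0.1, "dy": 0, "dz": 0, "ax": 0, "ay": 0, "az": 0, "hand": 50},
    {"dx": 0.2, "dy": 0, "dz": 0.01, "ax": 0, "ay": 0, "az": 0, "hand": 50},
    {"dx": 0.28, "dy": 0, "dz": 0.01, "ax": 0, "ay": 0, "az": 0, "hand": 50},
    {"dx": 0.34, "dy": 0, "dz": 0.015, "ax": 0, "ay": 0, "az": 0, "hand": 50},
    {"dx": 0.38, "dy": 0, "dz": 0.015, "ax": 0, "ay": 0, "az": 0, "hand": 50},
    {"dx": 0.38, "dy": 0, "dz": 0.015, "ax": 0, "ay": 0, "az": 0, "hand": 50},
    {"dx": 0.38, "dy": 0, "dz": 0.015, "ax": 0, "ay": 0, "az": 0, "hand": 50},
  ],
  newtons=45,
)

```text
clock: 16.3
tool_pos: [0.5894, -0.2385, 0.17]
eef_rot: [0.953, -0.103, -0.283, -0.03]
contact_force: [-2.3, 1.0, 15.3]
opening: 0.722
```

Run:
```python
from h import *
where()
p,d,m,st=snap('wrist','w16'); faceplane('w16'); p,d,m,st=snap('scene','s16')
p=p[110:260,130:280]; cv2.imwrite('pics/s16_c.png',cv2.cvtColor(cv2.resize(p,None,fx=4,fy=4,interpolation=cv2.INTER_CUBIC),cv2.COLOR_RGB2BGR))
```

```text
term in head [ 0.7 -0.1  0.6] rot [-0.04 -0.28 -0.15] F head [10.8 -0.4 11.1] t 16.3 q6 1.59 open 63.6
w16 z at x=0,25,50 mm: [np.float64(-9.2), np.float64(-8.2), np.float64(-7.3)] pitch deg 2.11 roll -0.16
```

View pics/s16_c.png

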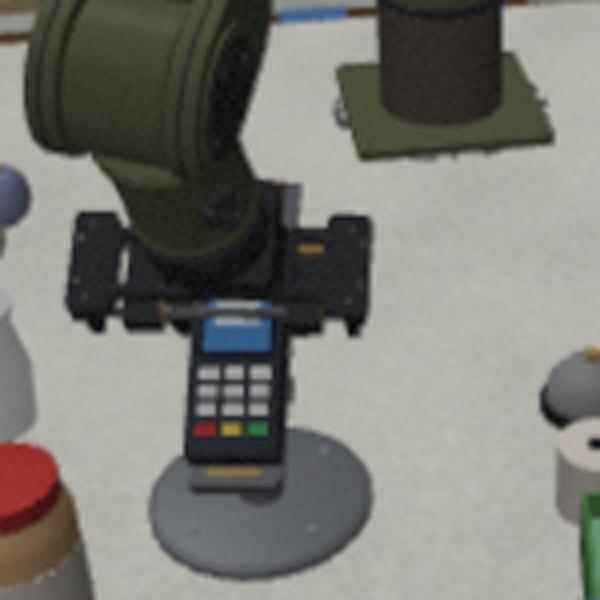

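View pics/w16.png

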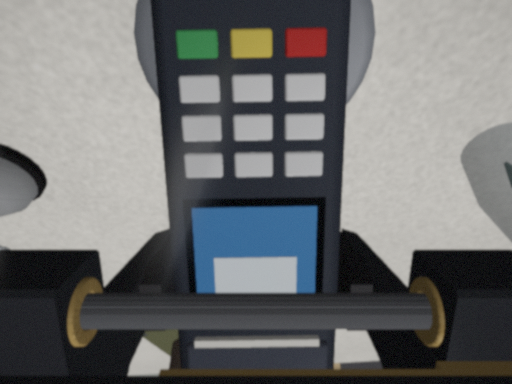

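>>> servo_tool(
  deltas=[
    {"dx": 0.03, "dy": 0, "dz": 0, "ax": 0, "ay": 0, "az": 0, "hand": 50},
    {"dx": 0.06, "dy": 0, "dz": -0.01, "ax": 0, "ay": 0, "az": 0, "hand": 50},
    {"dx": 0.07, "dy": 0, "dz": -0.01, "ax": 0, "ay": 0, "az": 0, "hand": 50},
    {"dx": 0.07, "dy": 0, "dz": -0.01, "ax": 0, "ay": 0, "az": 0, "hand": 50},
  ],
)

```text
clock: 16.9
tool_pos: [0.5925, -0.2392, 0.1678]
eef_rot: [0.953, -0.103, -0.284, -0.03]
contact_force: [-4.2, 2.0, 11.7]
opening: 0.721
```

Run:
```python
from h import *
where()
p,d,m,st=snap('top','t17'); p=p[140:250,260:370]; cv2.imwrite('pics/t17_c.png',cv2.cvtColor(cv2.resize(p,None,fx=5,fy=5,interpolation=cv2.INTER_CUBIC),cv2.COLOR_RGB2BGR))
```

```text
term in head [-3.  -0.1  0.5] rot [-0.06 -0.41 -0.15] F head [10.5 -1.1  7. ] t 16.9 q6 1.6 open 63.5
```

View pics/t17_c.png

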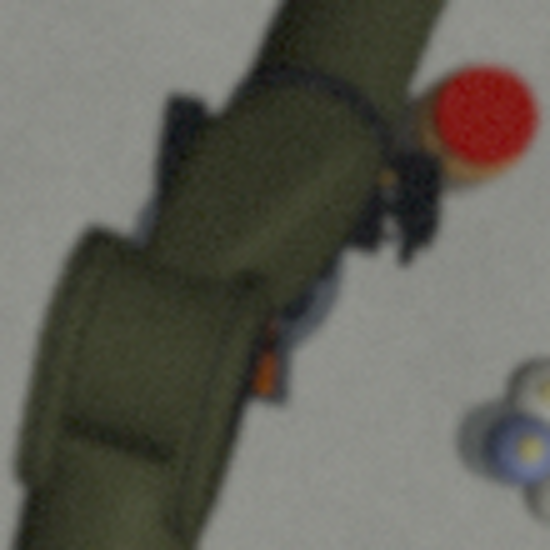

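>>> servo_tool(
  deltas=[
    {"dx": 0.02, "dy": 0, "dz": 0, "ax": 0, "ay": 0, "az": 0, "hand": 50},
    {"dx": 0.025, "dy": 0, "dz": 0, "ax": 0, "ay": 0, "az": 0, "hand": 50},
    {"dx": 0.025, "dy": 0, "dz": 0, "ax": 0, "ay": 0, "az": 0, "hand": 50},
  ],
)

```text
clock: 17.32
tool_pos: [0.5935, -0.2394, 0.167]
eef_rot: [0.953, -0.103, -0.284, -0.03]
contact_force: [-3.4, 2.3, 13.3]
opening: 0.719
```

Run:
```python
from h import *
where()
```

```text
term in head [-4.4 -0.1  0.5] rot [-0.06 -0.43 -0.16] F head [10.7 -1.6  8.7] t 17.325 q6 1.61 open 63.4
```

>>> servo_tool(
  deltas=[
    {"dx": -0.05, "dy": 0, "dz": 0, "ax": 0, "ay": 0, "az": 0, "hand": 50},
    {"dx": -0.1, "dy": 0, "dz": 0, "ax": 0, "ay": 0, "az": 0, "hand": 50},
    {"dx": -0.15, "dy": 0, "dz": 0, "ax": 0, "ay": 0, "az": 0, "hand": 50},
    {"dx": -0.15, "dy": 0, "dz": 0, "ax": 0, "ay": 0, "az": 0, "hand": 50},
  ],
)

```text
clock: 17.82
tool_pos: [0.59, -0.2387, 0.1694]
eef_rot: [0.954, -0.103, -0.279, -0.029]
contact_force: [7.0, -2.4, 1.7]
opening: 0.722
```

Run:
```python
from h import *
where()
```

```text
term in head [-0.4 -0.   0.7] rot [ 0.01  0.27 -0.11] F head [-5.   0.9  5.6] t 17.825 q6 1.58 open 63.6
```

The stop against the catch at x ≈ -0.4 mm, with the force reversed, shows it's locked. Next I let go and back off.

>>> servo_tool(
  deltas=[
    {"dx": 0.04, "dy": 0, "dz": 0, "ax": 0, "ay": 0, "az": 0, "hand": 50},
    {"dx": 0.04, "dy": 0, "dz": 0, "ax": 0, "ay": 0, "az": 0, "hand": 75},
    {"dx": 0.04, "dy": 0, "dz": 0, "ax": 0, "ay": 0, "az": 0, "hand": 88},
    {"dx": 0.04, "dy": 0, "dz": 0, "ax": 0, "ay": 0, "az": 0, "hand": 88},
    {"dx": 0.04, "dy": 0, "dz": -0.3, "ax": 0, "ay": 0, "az": 0, "hand": 88},
    {"dx": 0.04, "dy": 0, "dz": -1, "ax": 0, "ay": 0, "az": 0, "hand": 88},
    {"dx": 0.04, "dy": 0, "dz": -1.8, "ax": 0, "ay": 0, "az": 0, "hand": 88},
    {"dx": -0.6, "dy": 0, "dz": -2.5, "ax": 0, "ay": 0, "az": 0, "hand": 88},
    {"dx": -0.6, "dy": 0, "dz": -2.5, "ax": 0, "ay": 0, "az": 0, "hand": 88},
    {"dx": -0.6, "dy": 0, "dz": -2.5, "ax": 0, "ay": 0, "az": 0, "hand": 88},
  ],
)

```text
clock: 19.08
tool_pos: [0.638, -0.2487, 0.3152]
eef_rot: [0.954, -0.103, -0.281, -0.03]
contact_force: [-1.0, -0.3, -0.4]
opening: 1.002
```

>>> servo_tool(
  deltas=[
    {"dx": 0, "dy": 0, "dz": 0, "ax": 0, "ay": 0, "az": 0, "hand": 88},
    {"dx": 0, "dy": 0, "dz": 0, "ax": 0, "ay": 0, "az": 0, "hand": 88},
    {"dx": 0, "dy": 0, "dz": 0, "ax": 0, "ay": 0, "az": 0, "hand": 88},
    {"dx": 0, "dy": 0, "dz": 0, "ax": 0, "ay": 0, "az": 0, "hand": 88},
  ],
)

```text
clock: 19.58
tool_pos: [0.6382, -0.2487, 0.3154]
eef_rot: [0.954, -0.103, -0.281, -0.03]
contact_force: [0.4, 0.2, -0.4]
opening: 0.998
```

Run:
```python
from h import *
p,d,m,st=snap('wrist','w18'); print(st['tool_pos'],st['contact_force'],st['clock'])
snap('scene','s18')
```

```text
[ 0.63816727 -0.24873926  0.31538509] [ 0.44412366  0.17135559 -0.38988072] 19.575
```

View pics/w18.png

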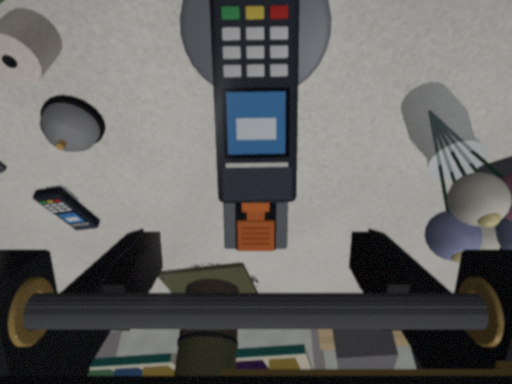

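View pics/s18.png

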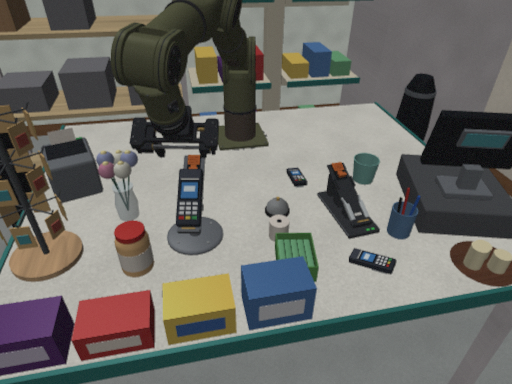

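Run:
```python
from h import *
p,d,m,st=load('w18');P=pts(d,m)
def pl(b):
    Q=P[b[0]:b[1],b[2]:b[3]].reshape(-1,3); H=(np.c_[Q,np.ones(len(Q))]@np.linalg.inv(PY).T)[:,:3]*1000
    A=np.c_[H[:,:2]-H[:,:2].mean(0),np.ones(len(H))]; c=np.linalg.lstsq(A,H[:,2],rcond=None)[0]; return H.mean(0).round(1),'slope deg',np.degrees(c[:2]).round(2)
print('pad z(9)',pl((224,246,240,271))); print('face z(38)',pl((30,155,228,285))); print('face top',pl((172,192,228,287)))
for u,v in [(226,165),(288,165),(257,165)]: print('stripe',onhead(PY,u,v,m,.038))
print('edge',onhead(PY,257,199,m,.038)); 
for u,v in [(237,222),(275,222),(237,249),(275,249)]: print('pad',onhead(PY,u,v,m,.009))
```

```text
pad z(9) (array([117.7,  -0.7,  10.3]), 'slope deg', array([-88.37,   0.32]))
face z(38) (array([-5. ,  0.6, 39.9]), 'slope deg', array([ 0.79, -0.16]))
face top (array([61.7,  1.2, 40.6]), 'slope deg', array([-55.3 ,   0.06]))
stripe [ 49. -23.  38.]
stripe [49.2 25.3 38. ]
stripe [49.1  1.2 38. ]
edge [76.6  1.1 38. ]
pad [106.1 -16.8   9. ]
pad [106.3  17.4   9. ]
pad [132.3 -17.2   9. ]
pad [132.5  17.7   9. ]
```

Run:
```python
from h import *
p,d,m,st=load('w18');P=pts(d,m)
f=lambda b:np.median((np.c_[P[b[0]:b[1],b[2]:b[3]].reshape(-1,3),np.ones((b[1]-b[0])*(b[3]-b[2]))]@np.linalg.inv(PY).T)[:,2])*1000
print('pad med z',f((226,242,243,268)),'face med z',f((30,155,228,285)))
hs=[]
for t in ('scene0','s18'):
    p,d,m,st=load(t); h=cv2.cvtColor(p,cv2.COLOR_RGB2HSV); o=(h[...,0]<14)&(h[...,1]>170)&(h[...,2]>80); o[:, :310]=0;o[:,360:]=0;o[:150]=0;o[200:]=0
    v,u=np.nonzero(o); print(t,len(u),u.mean().round(2),v.min(),v.max())
print(r.get_state()['clock']); r.finish_job()
```

```text
pad med z 9.051829374135846 face med z 38.9078472563425
scene0 80 337.66 163 172
s18 110 338.63 163 176
19.675
the job is handed in; nothing more can be done
```

The terminal is locked home on the pay stand and let go, and the job was handed in at 19.7 s of the 48 s allowed. No verdict is reported.

I pressed the dock's catch about 8 mm and the terminal sprang about 16 mm up the rail. I gripped it by its sides, drew it up to about 72 mm and lifted it off. I then laid it on the pay bed at 68 mm and slid it to about 4 mm below home. Pulling back, it stopped at about -0.4 mm with the force reversed, so the catch holds it.

**Last checks:**
- **Terminal on the pay stand:** x is about 0.1 mm and y about 1 mm. The face stands at 38.9 mm (nominal 38 mm), and the tilt error is about 0.8° by depth.
- **Pay catch:** its pad is at 9.05 mm (nominal 9 mm), so it is up.
- **Dock catch:** its top edge in the scene picture is the same as at the start. I saw it only in that picture and did not measure its travel.
- **Bystanders and arm:** the bystanders look unmoved by eye in the last scene picture. The arm is clear of everything, with force readings near zero.

**Disagreements:**
- My first two-view point fit gave the pay head's tilt as about 30°. The wrist depth planes gave 35°, matching the description, and I used those.
- The terminal sat about 2° pitched in the grip after coming off the ridge, and I corrected for that when laying it down.

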